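# Turn the sample turret to the vial and take a reading

### The job

Step the tube reader's turret round, either way, by pushing the tabs on its rim with the fingertips until the one wide-capped vial among the slim cryo tubes sits in its click position under the optical head at the back. Then press the round read key on the front of the reader gently but fully down and let it come up again. Leave the vial and the tubes in their wells without touching them, do not press the key before the vial is in place, and disturb nothing round the reader.

Things in the scene. Friction and masses are not known exactly. Their poses are not given: they have to be found in the camera images.
- reader: White bench reader, fixed on the table. Its origin lies on the table surface exactly under the turret's axis; its x axis points from the front (key and display) to the back (column and optical head), y to its left, z up. Flat deck 285 mm deep (x from -152 to +132 mm) by 206 mm wide, top of deck 30 mm above the table.
- head (a point): Middle of the top face of the optical head, which reaches forward over the turret from the column at the back: 50 mm wide, from x = 28 mm in the reader's frame back to the column (104 mm wide, x 97 to 132 mm); underside 92 mm, top 112 mm above the table.
- turret (a joint): Turn of the grey turret about its vertical axis (rad), endless, 0 at the start, positive anticlockwise seen from above. A spring detent holds it at every multiple of 60 deg (1.047 rad); pushed past half-way (30 deg, plus a few degrees for friction) it snaps on by itself into the next one. A push of about 2 to 4 N at a tab turns it.
- turret_top (a point): Centre of the turret's top face, on its axis, 66 mm above the table (an aluminium hub cap rises 7 mm more). The turret is a round grey drum of radius 66 mm and 32 mm high with six wells on a circle of 48 mm radius, one well per 60 deg, one of them at the read spot whenever the detent is home; each well is 28 mm deep.
- tab_ring (a point): On the turret's axis, level with the middle of its tabs. Six upright grey tabs stand out from its rim, half-way between the wells: at 30, 90, 150, 210, 270 and 330 deg from this frame's x axis (the frame turns with the turret; it matches the reader's at joint value 0). Each tab reaches radially from 62 to 92 mm from the axis, is 6.4 mm thick and stands 48 to 74 mm above the table.
- read_spot (a point): The read position under the optical head: the point on the axis of the well there, in the plane of the turret's top face, 48 mm from the turret's axis straight towards the reader's back.
- vial_centre (a point): Centre of the wide-capped vial, loose, standing in one of the wells, 50 mm tall, cap 17 mm across (body 14 mm); point half-way up (25 mm above its foot). In its well its top stands 88 mm above the table. It starts one or two wells away from the read spot, on either side (the well at the read spot and the one opposite are empty).
- read_key (a joint): Travel of the read key (m): 0 up, 0.005 fully down; it springs back. Fully down takes 4 N.
- read_key_top (a point): Centre of the top of the round read key (22 mm across, in a 38 mm black collar), on the front of the deck to the right of the display, 43 mm above the table at rest; it is pressed straight down.
- cryo_a: Slim capped cryo tube, 13 mm across, 46 mm tall, loose, standing in a well of the turret (top 84 mm above the table); origin at its foot.
- cryo_b: Slim capped cryo tube, 13 mm across, 46 mm tall, loose, standing in a well of the turret (top 84 mm above the table); origin at its foot.
- cryo_c: Slim capped cryo tube, 13 mm across, 46 mm tall, loose, standing in a well of the turret (top 84 mm above the table); origin at its foot.
- jar_3: Reagent jar, 43 mm across, 72 mm tall, loose, close by the left side of the reader; origin at its foot.
- tweezers: Steel tweezers lying flat along the left side of the reader, 125 x 14 x 8 mm; origin at the middle of the underside.

How it is judged:
By the outcome, as a careful person would: the job done as asked, in the order asked, and still so for the second after the job is handed in, with the robot touching nothing.
It also fails if it takes over 48 s, if anything falls off the work surface, if the arm or the gripper's body presses on something with over 40 N, if the wrist force passes 120 N, or if a joint passes its speed limit or range.

### The arm

A 7-joint arm with a two-finger parallel gripper is mounted at the origin on a cart in front of the work surface, level with it; the furniture and walls round the work are solid. World frame = base frame: x ahead of the robot, y to its left, z up, the work surface at z = 0. Lengths are in m, angles in rad, forces in N, time in s.
With the tool pointing down it reaches from about 0.35 to 0.775 m from the base axis. Payload 3.1 kg.
Tool frame: the origin (TCP) lies between the finger pads; the fingertips stand 25 mm ahead of it and the grasp point (between the pads) lies 6 mm ahead of it; z points along the fingers, y is the direction in which the jaws open and shut (so a half turn about z gives the same grasp; the last joint's range is limited). The gripper opens to 85 mm and grips with 20 to 120 N. Pads are 22 mm wide; open, the fingers measure 114 mm over their backs; the gripper's body (76 mm by 85 mm) begins 54 mm behind the grasp point. The pads swing forward as they close: fully open they stand 13 mm farther back than shut.
Start: joints at [1.267, 0.311, 0.014, 1.512, -0.004, 1.319, -0.027], TCP at [0.142, -0.531, 0.231] pointing down, gripper open.
Joint ranges: [-2.7, 2.7], [-0.3, 1.91], [-1.27, 1.3], [0.12, 2.57], [-1.44, 4.58], [0.2, 2.03], [-3.05, 3.05]. Speed limits (rad/s): [2.79, 2.79, 3.14, 3.14, 3.14, 3.14, 3.14].

### API

Orientations are given as a unit quaternion [w, x, y, z].
In Python, from cell import bot gives the robot as it stands.
- The arm moves only by the tool play_rows, never from a script. Its arguments are lists of equal length, an entry for each row: "delta_pos": the shift along the tool's x, y, z in units of 40 mm (1.0 is 40 mm), a list of three; "rot": the turn, a rotation vector about the tool's x, y, z in rad, a list of three; "gripper": the opening in per cent of the stroke, from 0 (shut) to 100 (fully open). In form: {"delta_pos": [[dx, dy, dz], ...], "rot": [[wx, wy, wz], ...], "gripper": [gripper, ...]}. A call has 1 to 20 rows; each row shifts and turns the commanded pose from where the row before left it, along the tool's axes as they then stand; what a row does not reach is not made up. A row lasts 1/10 s, in which the tool goes at most 50 mm and 8.59 degrees, less where a joint would pass 70% of its speed; a pose out of reach is approached as far as the arm can. A call is refused whole if a number of a shift passes 1 or a number of a turn 0.15, either way. A call with a gripper value outside its range is refused whole. The fingers move at their own pace and stop on an object; "force" is the grip in N (left out, the last holds). Time passes only in rows, so rows that do not move let the fingers close. It gives the time, the measured TCP pose, the force and the opening at its end, in the units of the state.
- bot.observe(): the state, without advancing time (a new reading comes with each control period).
- bot.capture(name): name is "scene" or "top" or "wrist"; returns the picture (400x640x3 uint8, red, green, blue); there is no depth.
- bot.get_calibration(name): a dict with "camera_matrix" (3x3 intrinsics, pixels), "rvec" (rotation vector, rad) and "tvec" (3), from world to camera coordinates, as OpenCV has them. Camera axes: x right, y down, z forward; pixel columns grow to the right and rows downward; lengths in m; the calibration is good to about 2 mm. A picture is of the moment at which its call begins: read the wrist's pose just before it. get_calibration takes no time and is no camera call; for the wrist camera it gives the pose at the moment of the call.
- bot.sign_off(): hands the job in, once; it reports no verdict.
The state is a dict: "time_s": time; "joint_positions": joint angles; "qvel": joint speeds; "joint_torque": joint torques, N m; "tool_pos": TCP position; "tcp_rot": TCP orientation; "contact_force": force on the tool from outside, world axes, zero at the start; "wrist_torque": the same for the moment, N m; "gripper_width": opening from 0.0 (shut) to 1.0 (fully open).
Only numpy, scipy, OpenCV 4.12 (cv2) and the standard library are available. Lean on these libraries where they do the work, as an engineer would, in place of code of your own. Each camera call takes 0.05 s, during which the arm holds its last target.

## Working session

There is one attempt and no reset: what is moved stays moved. The work goes in short steps, Python scripts to look and compute and a tool call to move; the robot and the scene stay as the last step left them, time stands still between calls to the robot, and variables do not carry over. Pictures are saved under pics/ and viewed, and the job is handed in when it is done.

Besides the shell and the picture viewer there is one more tool, called after "Emit:" as name(argument=value, ...), one argument or row to a line, values as JSON. play_rows: Moves the arm, as the interface text tells. Its arguments: {"type":"object","properties":{"delta_pos":{"type":"array","items":{"type":"array","items":{"type":"number"}}},"rot":{"type":"array","items":{"type":"array","items":{"type":"number"}}},"gripper":{"type":"array","items":{"type":"number"}},"force":{"type":"number"}},"required":["delta_pos","rot","gripper"]}

```bash
mkdir -p pics; ls; python3 - <<'E'
from cell import bot
import cv2
s=bot.observe()
print({k:(s[k]) for k in ['time_s','tool_pos','tcp_rot','contact_force','gripper_width']})
for n in ['scene','top']:
    cv2.imwrite(f'pics/{n}0.png',cv2.cvtColor(bot.capture(n),cv2.COLOR_RGB2BGR))
    c=bot.get_calibration(n);print(n,c)
E
```

```text
pics
{'time_s': 0.0, 'tool_pos': array([ 0.1421517 , -0.53056767,  0.22981758]), 'tcp_rot': array([-1.14942304e-03,  9.91439584e-01,  1.30561042e-01, -2.10764357e-04]), 'contact_force': array([ 0.72485058, -0.48891673, -0.18469565]), 'gripper_width': 1.0000757095918493}
scene {'camera_matrix': array([[415.65187036,   0.        , 319.40621029],
       [  0.        , 415.65187036, 197.85412261],
       [  0.        ,   0.        ,   1.        ]]), 'rvec': array([ 0.63535777, -2.46819006,  1.3463388 ]), 'tvec': array([0.57693804, 0.13449864, 0.8224054 ])}
top {'camera_matrix': array([[509.16533712,   0.        , 326.51342237],
       [  0.        , 509.16533712, 200.62918154],
       [  0.        ,   0.        ,   1.        ]]), 'rvec': array([ 2.16103318, -2.20994172,  0.08660497]), 'tvec': array([0.20941534, 0.54064128, 1.06602207])}
```

View pics/scene0.png

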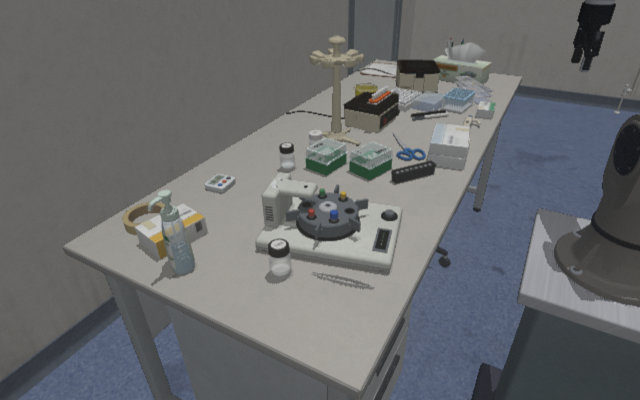

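View pics/top0.png

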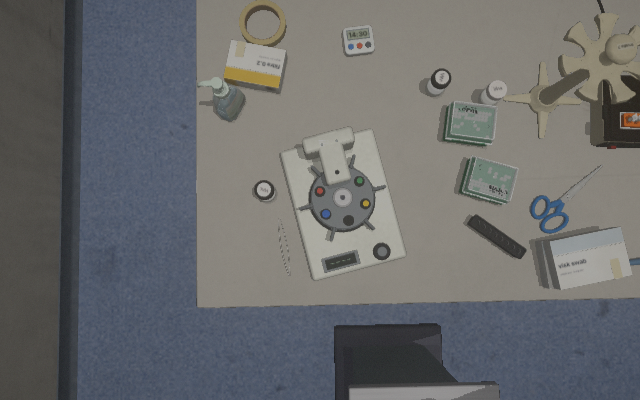

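```bash
cat > h.py <<'E'
import numpy as np,cv2
from cell import bot
def cal(n):
    c=bot.get_calibration(n);R=cv2.Rodrigues(np.array(c['rvec'],float))[0];return c['camera_matrix'],R,np.array(c['tvec']).ravel()
def ray(n,u,v,z,C=None):
    K,R,t=C or cal(n);d=R.T@np.linalg.inv(K)@np.array([u,v,1.]);o=-R.T@t
    return o+d*(z-o[2])/d[2]
def proj(n,P,C=None):
    K,R,t=C or cal(n);p=K@(R@np.array(P,float)+t);return p[:2]/p[2]
E
python3 - <<'E'
import cv2
a=cv2.imread('pics/top0.png')[120:290,265:425];cv2.imwrite('pics/topz.png',cv2.resize(a,None,fx=3.5,fy=3.5,interpolation=cv2.INTER_CUBIC))
a=cv2.imread('pics/scene0.png')[165:295,245:425];cv2.imwrite('pics/scz.png',cv2.resize(a,None,fx=4,fy=4,interpolation=cv2.INTER_CUBIC))
E
```

```text
(no output)
```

View pics/topz.png

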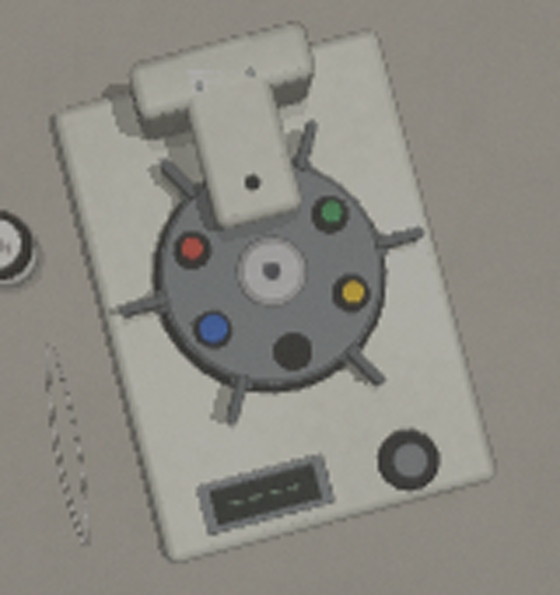

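View pics/scz.png

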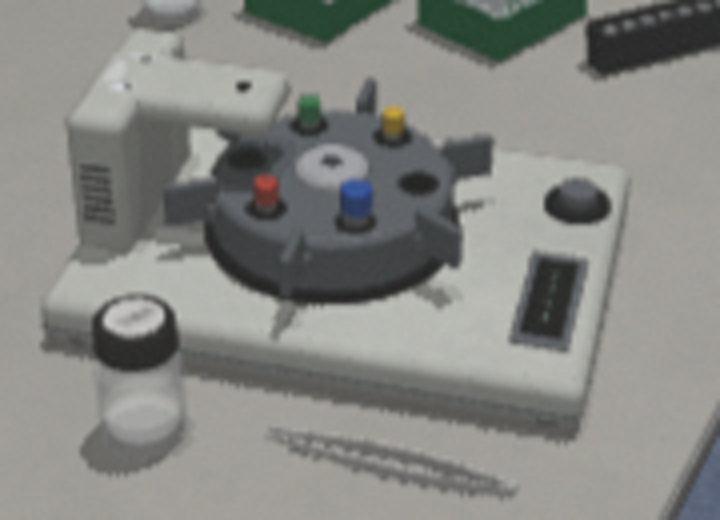

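```bash
cat > m.py <<'E'
from h import *
a=cv2.imread('pics/top0.png');hsv=cv2.cvtColor(a,cv2.COLOR_BGR2HSV)
C=cal('top')
rng={'red':[(0,110,50),(8,255,255)],'blue':[(105,110,50),(125,255,255)],'green':[(60,80,30),(95,255,255)],'yel':[(15,110,60),(35,255,255)]}
sc=cv2.imread('pics/scene0.png');
hub=ray('top',265+272/3.5-.35,120+271/3.5-.35,0.073,C)
print('hub',hub)
for im,n in((a,'top'),(sc,'scene')):
  h=cv2.cvtColor(im,cv2.COLOR_BGR2HSV)
  for k,(lo,hi) in rng.items():
    m=cv2.inRange(h,np.array(lo),np.array(hi))
    x0,y0,x1,y1=(300,170,380,225) if n=='top' else (295,180,365,225)
    q=np.zeros_like(m);q[y0:y1,x0:x1]=m[y0:y1,x0:x1]
    nn,l,st,ce=cv2.connectedComponentsWithStats(q)
    if nn<2: print(k,'none');continue
    i=1+np.argmax(st[1:,4]);P=ray(n,*ce[i],0.085)
    print(n,k,ce[i],st[i],P, np.linalg.norm((P-hub)[:2]),np.degrees(np.arctan2(*(P-hub)[1::-1])))
for nm,u,v,z in [('key',408,460,.043),('tab1',425,234,.074),('tab2',380,381,.074),('tab3',232,421,.074),('tab4',120,312,.074),('tab5',165,165,.074),('tab6',312,125,.074),('cornBR',494,478,.03),('cornBL',165,560,.03),('cornTL',53,115,.03),('cornTR',378,33,.03),('head',253,183,.112)]:
    P=ray('top',265+u/3.5-.35,120+v/3.5-.35,z,C);d=P-hub
    print(nm,P,np.linalg.norm(d[:2]),np.degrees(np.arctan2(d[1],d[0])))
E
python3 m.py
```

```text
hub [0.54772625 0.16524115 0.073     ]
top red [319.32142857 190.32142857] [317 188   6   6  28] [0.56138405 0.21158707 0.085     ] 0.04831645590528233 73.58013912443639
top blue [325.5        213.29166667] [322 210   8   8  48] [0.51497466 0.20022201 0.085     ] 0.04792001107767362 133.11490981009183
top green [359.17391304 180.        ] [357 178   5   5  23] [0.58044622 0.13103369 0.085     ] 0.04733652165346597 -46.273210951368014
top yel [365.48387097 202.90322581] [363 200   6   7  31] [0.53401795 0.11964884 0.085     ] 0.0476085716584282 -106.73453087871366
scene red [311.         211.81818182] [309 209   5   7  33] [0.5554751  0.22168159 0.085     ] 0.05696989006874639 82.18259600044493
scene blue [333.66101695 213.74576271] [330 210   8   9  59] [0.5114012  0.20607181 0.085     ] 0.05465026679517546 131.6579307425891
scene green [321.60869565 191.65217391] [320 189   5   6  23] [0.57451898 0.14303058 0.085     ] 0.03480172111862135 -39.65796786044888
scene yel [342.85714286 194.57142857] [341 192   5   6  28] [0.52779662 0.13202193 0.085     ] 0.03873895201869367 -120.9613441
[... 264 characters left out ...]
1904456  0.074     ] 0.08976235294396515 163.69258666939157
tab4 [0.52582845 0.25370919 0.074     ] 0.09113785583543903 103.90254271676801
tab5 [0.61086306 0.22596599 0.074     ] 0.08760002144376819 43.88441489935884
tab6 [0.63246827 0.13984954 0.074     ] 0.08846436054917715 -16.680015444530174
cornBR [0.42388739 0.03378209 0.03      ] 0.18060328681098076 -133.29032719005392
cornBL [0.37970347 0.23177543 0.03      ] 0.18071653056615147 158.39724262769215
cornTL [0.64923738 0.29434614 0.03      ] 0.16423339972524686 51.82316245356668
cornTR [0.69542665 0.0953673  0.03      ] 0.1633944952428221 -25.317812094131927
head [0.59421504 0.17608654 0.112     ] 0.047737094110263736 13.131696745188735
```

Emit:
play_rows(
  delta_pos=[
    [0, 0, 0],
    [0, 0, 0],
    [0, 0, 0],
    [0, 0, 0],
    [0, 0, 0],
    [0, 0, 0],
    [0, 0, 0],
    [0, 0, 0],
  ],
  rot=[
    [0, 0, -0.145],
    [0, 0, -0.145],
    [0, 0, -0.145],
    [0, 0, -0.145],
    [0, 0, -0.145],
    [0, 0, -0.145],
    [0, 0, -0.145],
    [0, 0, 0],
  ],
  gripper=[0, 0, 0, 0, 0, 0, 0, 0],
  force=40,
)

```text
time_s: 0.9
tool_pos: [0.1422, -0.5309, 0.2303]
tcp_rot: [-0.001, 0.803, 0.596, 0.0]
contact_force: [-0.6, -0.1, -0.2]
gripper_width: 0.007
```

Emit:
play_rows(
  delta_pos=[
    [0.876, 0.236, 0],
    [0.876, 0.236, 0],
    [0.876, 0.236, 0],
    [0.876, 0.236, 0],
    [0.876, 0.236, 0],
    [0.876, 0.236, 0],
    [0.876, 0.236, 0],
    [0.876, 0.236, 0],
    [0.876, 0.236, 0],
    [0.876, 0.236, 0],
    [0.876, 0.236, 0],
    [0.876, 0.236, 0],
    [0.876, 0.236, 0],
    [0.876, 0.236, 0],
    [0.876, 0.236, 0],
    [0.876, 0.236, 0],
    [0.876, 0.236, 0],
    [0.876, 0.236, 0],
    [0.876, 0.236, 0],
    [0, 0, 0],
  ],
  rot=[
    [0, 0, 0],
    [0, 0, 0],
    [0, 0, 0],
    [0, 0, 0],
    [0, 0, 0],
    [0, 0, 0],
    [0, 0, 0],
    [0, 0, 0],
    [0, 0, 0],
    [0, 0, 0],
    [0, 0, 0],
    [0, 0, 0],
    [0, 0, 0],
    [0, 0, 0],
    [0, 0, 0],
    [0, 0, 0],
    [0, 0, 0],
    [0, 0, 0],
    [0, 0, 0],
    [0, 0, 0],
  ],
  gripper=[0, 0, 0, 0, 0, 0, 0, 0, 0, 0, 0, 0, 0, 0, 0, 0, 0, 0, 0, 0],
)

```text
time_s: 2.9
tool_pos: [0.5079, 0.0604, 0.2307]
tcp_rot: [-0.002, 0.801, 0.598, 0.002]
contact_force: [-0.3, 0.7, -0.0]
gripper_width: 0.001
```

```bash
python3 - <<'E'
from h import *
s=bot.observe();print(s['time_s'],s['tool_pos'],s['tcp_rot'],s['joint_positions'],s['contact_force'])
C=cal('wrist');a=cv2.cvtColor(bot.capture('wrist'),cv2.COLOR_RGB2BGR);cv2.imwrite('pics/w1.png',a)
print(C)
a=cv2.cvtColor(bot.capture('scene'),cv2.COLOR_RGB2BGR)[60:310,245:495];cv2.imwrite('pics/s1.png',cv2.resize(a,None,fx=2.3,fy=2.3))
E
```

```text
2.9 [0.50787982 0.06038485 0.23071417] [-0.00201802  0.8013495   0.59818996  0.00191553] [ 0.43072707  0.3105954  -0.7394056   1.59483781  0.2090981   1.31706963
 -0.62540288] [-0.26140404  0.67199359 -0.04571867]
(array([[276.21861864,   0.        , 319.38282165],
       [  0.        , 276.21861864, 201.70052198],
       [  0.        ,   0.        ,   1.        ]]), array([[ 0.95921115, -0.28268849, -0.00108462],
       [-0.26761504, -0.90928715,  0.31871472],
       [-0.09108321, -0.30542445, -0.94785007]]), array([-0.47077409,  0.15143147,  0.44464192]))
```

View pics/w1.png

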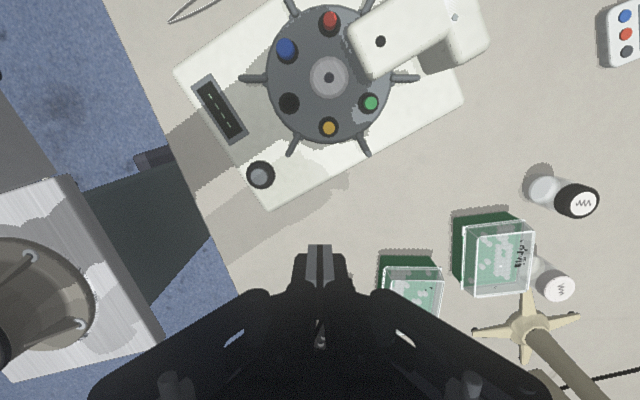

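View pics/s1.png

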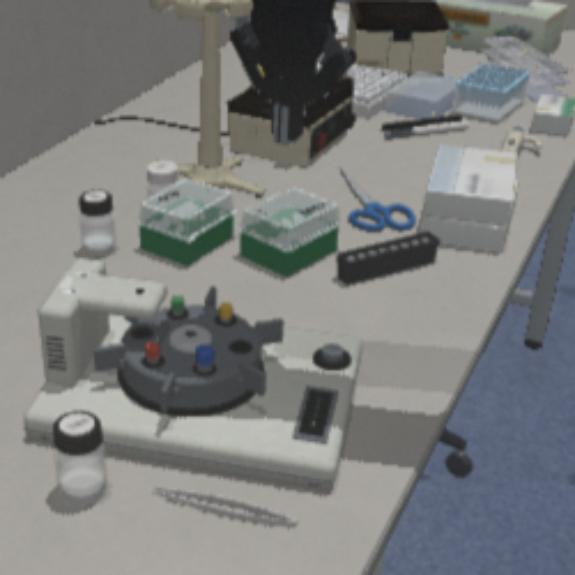

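```bash
python3 - <<'E'
from h import *
for n,u,v,z in [('hub',329,77,.073),('key',260,174,.043),('tabA',293,154,.074),('tabB',370,154,.074),('red',330,21,.084),('blue',286,49,.088),('green',370,103,.084),('yel',329,127,.084)]:
    print(n,ray('wrist',u,v,z))
p=np.array([0.5079,0.0604])
for z in (0.2057,0.1926,0.2177): print('tip',z,proj('wrist',[*p,z]))
hub=np.array([.548,.165]);
E
```

```text
hub [0.54889585 0.15967738 0.073     ]
key [0.4402081 0.0824729 0.043    ]
tabA [0.49070438 0.09786234 0.074     ]
tabB [0.57005142 0.07401515 0.074     ]
red [0.56192724 0.20284452 0.084     ]
blue [0.51693685 0.19227074 0.088     ]
green [0.58032112 0.12475177 0.084     ]
yel [0.53548502 0.11444591 0.084     ]
tip 0.2057 [317.36752361 232.89018121]
tip 0.1926 [317.5229814  224.89462546]
tip 0.2177 [317.20538681 241.22925476]
```

```bash
python3 - <<'E'
from h import *
print('key scene',ray('scene',389.3,212.3,.043),'hub',ray('scene',327.8,205.6,.073))
a=cv2.imread('pics/w1.png')
for n,(x0,y0,x1,y1) in dict(turret=(230,0,430,170)).items():
    c=a[y0:y1,x0:x1];cv2.imwrite('pics/w1z.png',cv2.resize(c,None,fx=4,fy=3.5,interpolation=cv2.INTER_CUBIC))
c=a[230:320,270:370];cv2.imwrite('pics/w1f.png',cv2.resize(c,None,fx=6,fy=6,interpolation=cv2.INTER_CUBIC))
c=a[150:200,235:285];cv2.imwrite('pics/w1k.png',cv2.resize(c,None,fx=8,fy=8,interpolation=cv2.INTER_CUBIC))
E
```

```text
key scene [0.43388077 0.08987989 0.043     ] hub [0.54474634 0.16956708 0.073     ]
```

View pics/w1z.png

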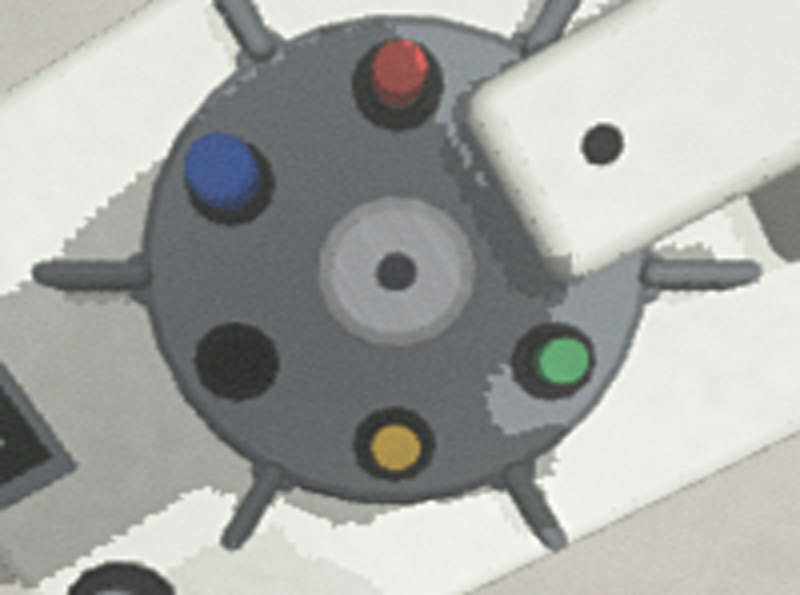

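View pics/w1f.png

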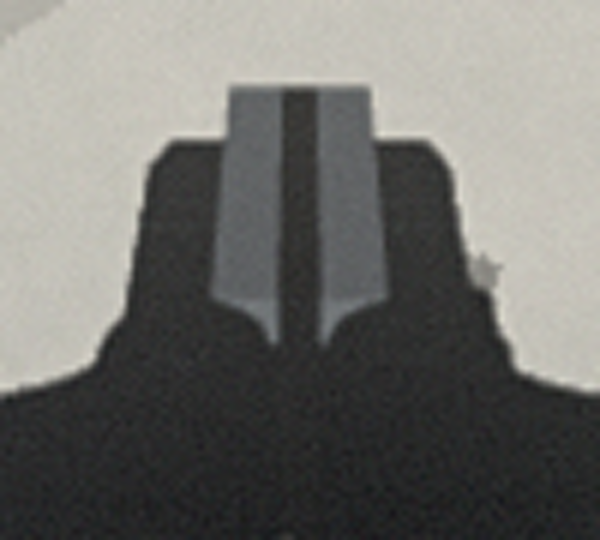

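View pics/w1k.png

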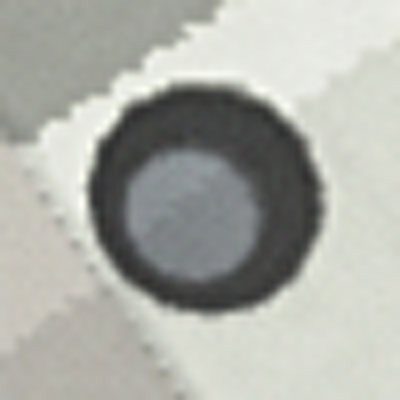

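```bash
python3 - <<'E'
from h import *
s=bot.observe();p=s['tool_pos']
from scipy.spatial.transform import Rotation as Ro
q=s['tcp_rot'];R=Ro.from_quat([q[1],q[2],q[3],q[0]]).as_matrix()
K,Rc,t=cal('wrist');cam=-Rc.T@t;print('cam in tool',R.T@(cam-p)); print('cam axes in tool',(R.T@Rc.T).T.round(3))
for x in(-11,0,11):
  for z in (10,25,38): print(x,z,proj('wrist',p+R@np.array([x,0,z])/1e3))
for n,u,v,z in [('hub',230+396/4-.4,271/3.5-.4,.073),('key',235+191/8-.45,150+214/8-.45,.043),('yel',230+396/4-.4,447/3.5-.4,.084),('collar',235+207/8-.45,150+197/8-.45,.033)]: print(n,ray('wrist',u,v,z))
E
```

```text
cam in tool [ 0.08453723  0.0007881  -0.14148012]
cam axes in tool [[ 0.002  1.     0.   ]
 [-0.946  0.002 -0.324]
 [-0.324  0.     0.946]]
-11 10 [317.91933385 267.17796633]
-11 25 [318.03404857 255.1246093 ]
-11 38 [318.1203492  246.05678973]
0 10 [317.9197581  251.70501751]
0 25 [318.03665133 240.60695491]
0 38 [318.12434928 232.28074662]
11 10 [317.92020044 235.57223695]
11 25 [318.03935639 225.51865866]
11 38 [318.1284966  217.99760725]
hub [0.54850934 0.15976665 0.073     ]
key [0.43734862 0.08033653 0.043     ]
yel [0.53501374 0.11426744 0.084     ]
collar [0.43784478 0.0805006  0.033     ]
```

Emit:
play_rows(
  delta_pos=[
    [0.12, 0.03, 0.44],
    [0.12, 0.03, 0.44],
    [0.12, 0.03, 0.44],
    [0.12, 0.03, 0.44],
    [0.12, 0.03, 0.44],
    [0.12, 0.03, 0.44],
    [0, 0, 0],
    [0, 0, 0],
  ],
  rot=[
    [0, 0, 0],
    [0, 0, 0],
    [0, 0, 0],
    [0, 0, 0],
    [0, 0, 0],
    [0, 0, 0],
    [0, 0, 0],
    [0, 0, 0],
  ],
  gripper=[0, 0, 0, 0, 0, 0, 0, 0],
)

```text
time_s: 3.8
tool_pos: [0.5219, 0.0778, 0.1254]
tcp_rot: [0.0, 0.804, 0.595, -0.001]
contact_force: [0.6, -0.3, -0.0]
gripper_width: -0.002
```

```bash
python3 - <<'E'
from h import *
s=bot.observe();print(s['time_s'],s['tool_pos'],s['tcp_rot'],s['contact_force'])
a=cv2.cvtColor(bot.capture('wrist'),cv2.COLOR_RGB2BGR);cv2.imwrite('pics/w2.png',a)
a=cv2.cvtColor(bot.capture('scene'),cv2.COLOR_RGB2BGR)[130:290,245:445];cv2.imwrite('pics/s2.png',cv2.resize(a,None,fx=3.5,fy=3.5,interpolation=cv2.INTER_CUBIC))
E
```

```text
3.8 [0.52185134 0.0777811  0.12536688] [ 2.91107983e-04  8.03862113e-01  5.94815215e-01 -6.91385760e-04] [ 0.6495183  -0.2955439  -0.04759537]
```

View pics/w2.png

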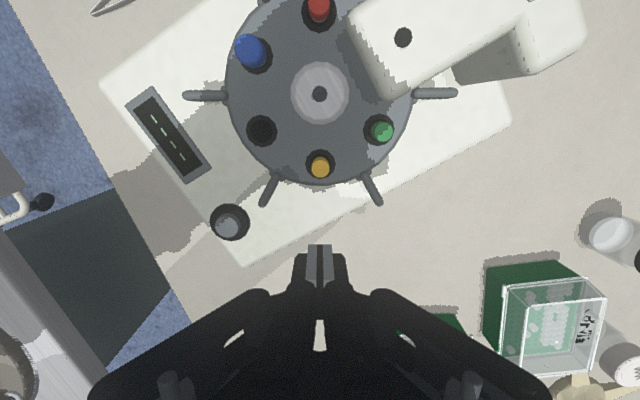

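View pics/s2.png

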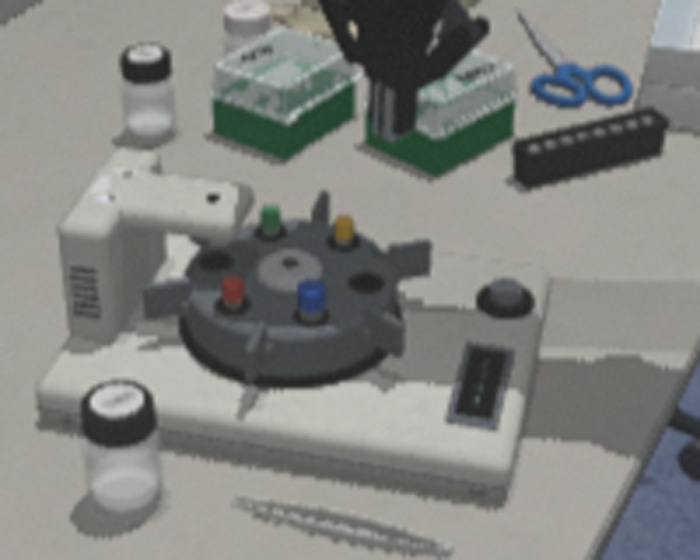

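```bash
python3 - <<'E'
from h import *
for z in (.08,.1,.113,.125):print(proj('scene',[.522,.078,z]))
for z in (.1,.113):print(ray('scene',245+393/3.5,130+138/3.5,z))
s=bot.observe();print(s['tool_pos'])
print('hub',ray('wrist',319.5,93,.073),'key',ray('wrist',229,221,.043))
print(bot.get_calibration('scene'))
E
```

```text
[355.82654456 185.88762267]
[356.09517765 178.22946453]
[356.27313783 173.15619827]
[356.43981216 168.40466753]
[0.53703511 0.03948718 0.1       ]
[0.5273207  0.06128708 0.113     ]
[0.52277365 0.07845885 0.12636128]
hub [0.55088545 0.16745873 0.073     ] key [0.44457371 0.09132591 0.043     ]
{'camera_matrix': array([[415.65187036,   0.        , 319.40621029],
       [  0.        , 415.65187036, 197.85412261],
       [  0.        ,   0.        ,   1.        ]]), 'rvec': array([ 0.63535777, -2.46819006,  1.3463388 ]), 'tvec': array([0.57693804, 0.13449864, 0.8224054 ])}
```

Emit:
play_rows(
  delta_pos=[
    [0.1, 0, 0.2],
    [0.1, 0, 0.2],
    [0, 0, 0.2],
    [0, 0, 0],
    [0, 0, 0],
  ],
  rot=[
    [0, 0, 0],
    [0, 0, 0],
    [0, 0, 0],
    [0, 0, 0],
    [0, 0, 0],
  ],
  gripper=[0, 0, 0, 0, 0],
)

```text
time_s: 4.4
tool_pos: [0.5241, 0.0871, 0.1008]
tcp_rot: [-0.0, 0.803, 0.596, -0.0]
contact_force: [-0.0, 0.5, -0.2]
gripper_width: 0.002
```

```bash
python3 - <<'E'
from h import *
s=bot.observe();print(s['time_s'],s['tool_pos'],s['tcp_rot'],s['contact_force'])
a=cv2.cvtColor(bot.capture('wrist'),cv2.COLOR_RGB2BGR);cv2.imwrite('pics/w3.png',a)
a=cv2.cvtColor(bot.capture('scene'),cv2.COLOR_RGB2BGR)[130:290,245:445];cv2.imwrite('pics/s3.png',cv2.resize(a,None,fx=3.5,fy=3.5,interpolation=cv2.INTER_CUBIC))
E
```

```text
4.4 [0.52414205 0.08706813 0.10079933] [-2.36012678e-04  8.02962840e-01  5.96028848e-01 -4.83985120e-04] [-0.04809692  0.47749859 -0.22305692]
```

View pics/w3.png

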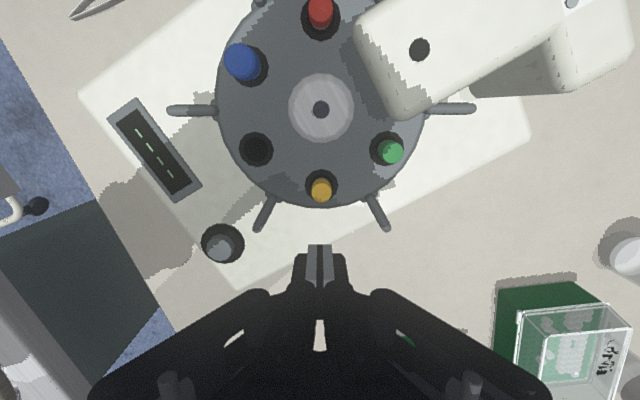

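View pics/s3.png

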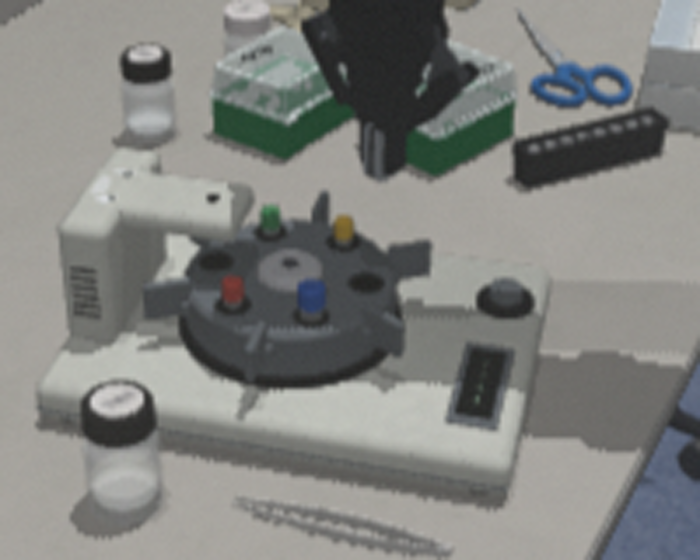

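```bash
python3 - <<'E'
from h import *
for z in (.075,.085,.095,.105):print(z,proj('scene',[.524,.087,z]),proj('wrist',np.array([.524+.0115*.287,.087+.0115*.957,z])))
for n,P in dict(yel=[.5345,.1175,.084],tabB=[.567,.076,.074],key=[.436,.086,.043],hub=[.548,.1652,.073]).items(): print(n,proj('scene',P),proj('wrist',P))
E
```

```text
0.075 [353.25698568 189.38359314] [317.06764851 224.42108776]
0.085 [353.37618248 185.58420314] [316.94270642 230.82855665]
0.095 [353.49675881 181.74084083] [316.80332092 237.97673501]
0.105 [353.61873876 177.8527384 ] [316.64683384 246.00194224]
yel [343.09233366 191.1102084 ] [318.96624481 198.91248073]
tabB [338.54138468 183.08002346] [382.74968888 236.93091499]
key [389.04352557 211.16795374] [214.47101717 251.30350914]
hub [327.43615735 204.2144713 ] [317.5558155  112.63945326]
```

Emit:
play_rows(
  delta_pos=[
    [0, 0, 0.2],
    [0, 0, 0.2],
    [0, 0, 0.17],
    [0, 0, 0],
    [0, 0, 0],
  ],
  rot=[
    [0, 0, 0],
    [0, 0, 0],
    [0, 0, 0],
    [0, 0, 0],
    [0, 0, 0],
  ],
  gripper=[0, 0, 0, 0, 0],
)

```text
time_s: 5.0
tool_pos: [0.5242, 0.0871, 0.0781]
tcp_rot: [-0.0, 0.803, 0.596, -0.0]
contact_force: [0.9, 0.4, 0.0]
gripper_width: -0.004
```

```bash
cat > look.py <<'E'
from h import *
import sys
n=sys.argv[1]
s=bot.observe();print(s['time_s'],s['tool_pos'],s['tcp_rot'],s['contact_force'],s['joint_positions'][6])
a=cv2.cvtColor(bot.capture('wrist'),cv2.COLOR_RGB2BGR);cv2.imwrite(f'pics/w{n}.png',a)
b=cv2.cvtColor(bot.capture('scene'),cv2.COLOR_RGB2BGR)[130:290,245:445];b=cv2.resize(b,None,fx=2.5,fy=2.5,interpolation=cv2.INTER_CUBIC)
o=np.zeros((600,640,3),np.uint8);o[:]=0
cv2.imwrite(f'pics/s{n}.png',b)
E
python3 look.py 4
```

```text
5.0 [0.52423135 0.08708356 0.078108  ] [-2.21031006e-04  8.03010556e-01  5.95964672e-01 -3.28491912e-04] [0.85510825 0.38745923 0.02991064] -0.7979203630443192
```

View pics/w4.png

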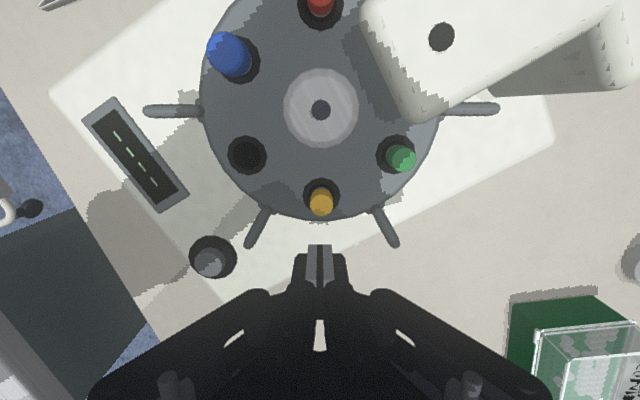

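View pics/s4.png

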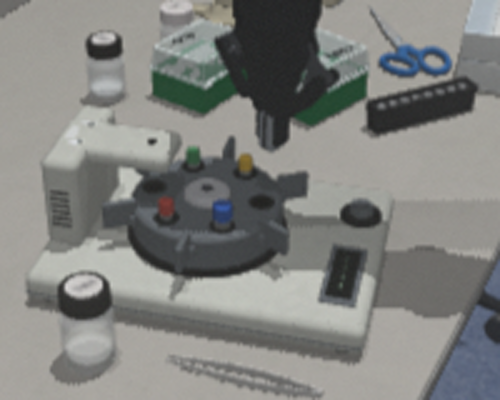

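Emit:
play_rows(
  delta_pos=[
    [0, 0, 0.2],
    [0, 0, 0.2],
    [0, 0, 0],
    [0, 0, 0],
  ],
  rot=[
    [0, 0, 0],
    [0, 0, 0],
    [0, 0, 0],
    [0, 0, 0],
  ],
  gripper=[0, 0, 0, 0],
)

```text
time_s: 5.5
tool_pos: [0.5241, 0.087, 0.062]
tcp_rot: [-0.0, 0.803, 0.596, -0.0]
contact_force: [-0.7, -0.9, 0.3]
gripper_width: -0.002
```

```bash
python3 look.py 5
```

```text
5.5 [0.5240763  0.08703034 0.06198467] [-2.65476540e-04  8.02998206e-01  5.95981203e-01 -4.66234620e-04] [-0.7384581  -0.93822374  0.29017868] -0.8112227952031869
```

View pics/w5.png

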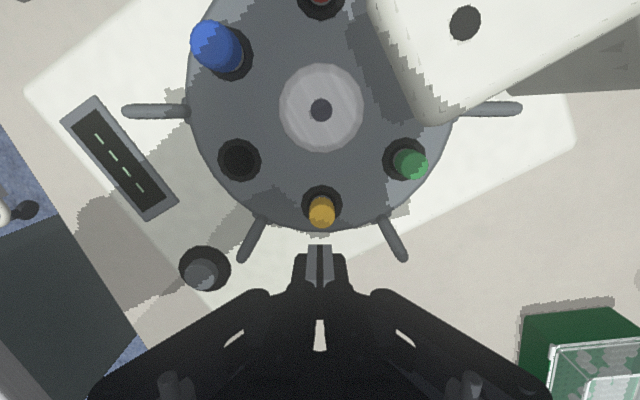

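View pics/s5.png

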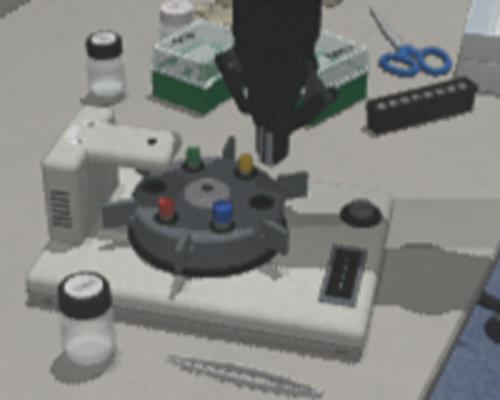

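Emit:
play_rows(
  delta_pos=[
    [0, 0, 0.1],
    [0, 0, 0],
    [0.003, -0.104, 0],
    [0.003, -0.104, 0],
    [0.003, -0.104, 0],
    [0.003, -0.104, 0],
    [0.003, -0.104, 0],
    [0.003, -0.104, 0],
    [0.003, -0.104, 0],
    [0.003, -0.104, 0],
    [0.003, -0.104, 0],
    [0.003, -0.104, 0],
  ],
  rot=[
    [0, 0, 0],
    [0, 0, 0],
    [0, 0, 0.05],
    [0, 0, 0.05],
    [0, 0, 0.05],
    [0, 0, 0.05],
    [0, 0, 0.05],
    [0, 0, 0.05],
    [0, 0, 0.05],
    [0, 0, 0.05],
    [0, 0, 0.05],
    [0, 0, 0.05],
  ],
  gripper=[0, 0, 0, 0, 0, 0, 0, 0, 0, 0, 0, 0],
)

```text
time_s: 6.8
tool_pos: [0.4952, 0.1013, 0.059]
tcp_rot: [0.006, 0.927, 0.376, 0.003]
contact_force: [11.4, -11.6, -5.1]
gripper_width: 0.0
```

```bash
python3 look.py 6
```

```text
6.8 [0.49522384 0.10131097 0.05899323] [0.00566652 0.92677952 0.37554972 0.00316491] [ 11.41416729 -11.6493731   -5.129387  ] -1.3084051641493273
```

View pics/w6.png

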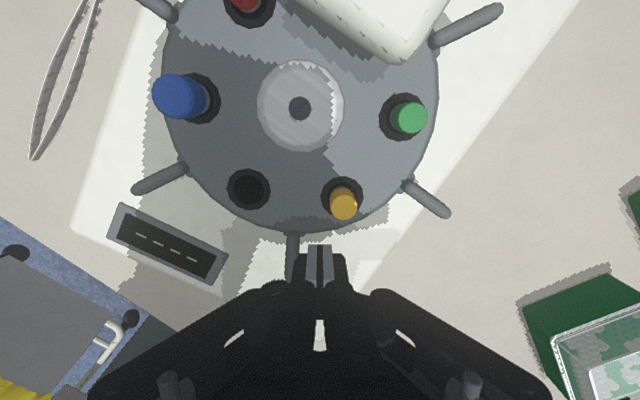

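View pics/s6.png

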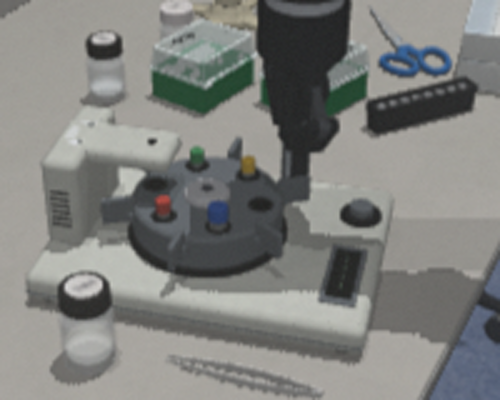

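```bash
python3 - <<'E'
from h import *
hub=ray('wrist',300,108,.073);print(hub)
for u,v in [(135,190),(447,214),(498,10)]:
    P=ray('wrist',u,v,.074);d=P-hub;print(P,np.linalg.norm(d[:2]),np.degrees(np.arctan2(d[1],d[0])))
for u,v,z in [(343,205,.084),(409,118,.084),(180,96,.086),(250,190,.066)]:
    P=ray('wrist',u,v,z);d=P-hub;print(P,np.linalg.norm(d[:2]),np.degrees(np.arctan2(d[1],d[0])))
d=ray('wrist',168,232,.03)-ray('wrist',168,232,.03)
s=bot.observe();print(s['time_s'],s['tool_pos'],s['contact_force'])
E
python3 - <<'E'
import cv2
a=cv2.imread('pics/w6.png')[220:310,240:400];cv2.imwrite('pics/w6z.png',cv2.resize(a,None,fx=5,fy=5,interpolation=cv2.INTER_CUBIC))
E
```

```text
[0.55003237 0.16595221 0.073     ]
[0.46871849 0.1967327  0.074     ] 0.08694472700912324 159.26638698844417
[0.5644525  0.07997318 0.074     ] 0.08717989625171903 -80.4791458323902
[0.6313538  0.13497968 0.074     ] 0.08701995626078302 -20.8501123333737
[0.53375298 0.12365598 0.084     ] 0.04532096714064119 -111.05120874418184
[0.57850308 0.13125363 0.084     ] 0.044883997697327115 -50.630598731529176
[0.52146928 0.20155858 0.086     ] 0.04564715945352603 128.73625030787267
[0.50336862 0.15752949 0.066     ] 0.04741780015393568 -169.76837377395836
6.9 [0.49537971 0.1010713  0.05901546] [10.19876972 -9.66977953 -6.08779321]
```

View pics/w6z.png

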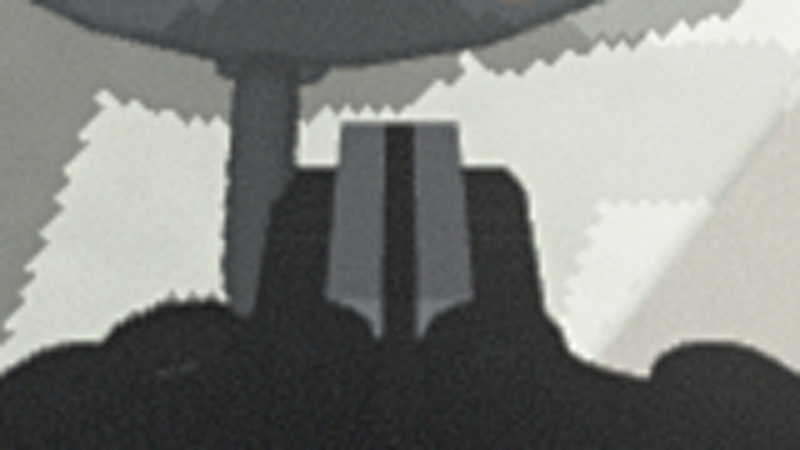

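```bash
python3 - <<'E'
from h import *
s=bot.observe();F=s['contact_force'];M=s['wrist_torque'];print(F,M,s['joint_torque'])
r0=np.cross(F,M)/F.dot(F);print('nearest pt of line rel to ref',r0,'dir',F/np.linalg.norm(F), 'parallel M',M.dot(F)/np.linalg.norm(F))
print(s['tool_pos']+r0)
E
```

```text
[10.19876972 -9.66977953 -6.08779321] [-2.16841243 -2.11395601 -0.10300527] [ -6.43823057 -36.6125536  -12.12267995 -15.09426534  -3.79298732
   1.40592869  -0.12017429]
nearest pt of line rel to ref [-0.05061493  0.06075252 -0.18129287] dir [ 0.66588861 -0.63135027 -0.39747855] parallel M -0.06833205131772094
[ 0.44476478  0.16182382 -0.12227741]
```

Emit:
play_rows(
  delta_pos=[
    [0, 0, 0],
    [0, 0, 0],
    [0, 0, 0],
    [0, 0, 0],
  ],
  rot=[
    [0, 0, 0],
    [0, 0, 0],
    [0, 0, 0],
    [0, 0, 0],
  ],
  gripper=[0, 0, 0, 0],
)

```text
time_s: 7.3
tool_pos: [0.4954, 0.101, 0.059]
tcp_rot: [0.005, 0.927, 0.376, 0.003]
contact_force: [10.2, -10.3, -4.7]
gripper_width: -0.004
```

Emit:
play_rows(
  delta_pos=[
    [0.003, -0.104, 0],
    [0.003, -0.104, 0],
    [0, 0, 0],
    [0, 0, 0],
  ],
  rot=[
    [0, 0, 0.05],
    [0, 0, 0.05],
    [0, 0, 0],
    [0, 0, 0],
  ],
  gripper=[0, 0, 0, 0],
)

```text
time_s: 7.7
tool_pos: [0.4922, 0.1029, 0.0591]
tcp_rot: [0.008, 0.945, 0.328, 0.004]
contact_force: [12.9, -16.4, -5.5]
gripper_width: -0.003
```

```bash
python3 look.py 7; python3 -c "
from h import *
s=bot.observe();print(s['wrist_torque'])
a=cv2.imread('pics/w7.png');cv2.imwrite('pics/w7z.png',a[:340,100:560])"
```

```text
7.7 [0.49220276 0.10289335 0.05906196] [0.00827793 0.94468088 0.32786107 0.00407717] [ 12.89477932 -16.38901822  -5.53422473] -1.4093929134128296
[-3.41872447 -2.82818614 -0.0429805 ]
```

View pics/w7z.png

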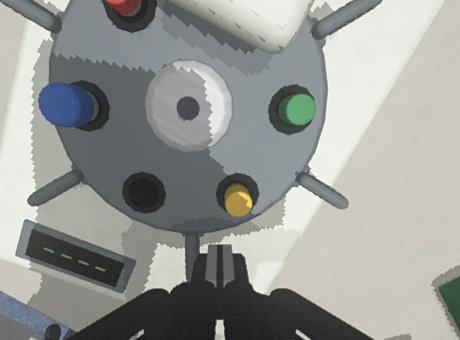

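```bash
python3 - <<'E'
from h import *
hub=ray('wrist',288,108,.073);print(hub)
for u,v in [(133,202),(445,204),(480,0)]:
    P=ray('wrist',u,v,.074);d=P-hub;print(P,np.linalg.norm(d[:2]),np.degrees(np.arctan2(d[1],d[0])))
for u,v,z in [(338,201,.084),(398,108,.084),(163,105,.088),(245,192,.066)]:
    P=ray('wrist',u,v,z);d=P-hub;print(P,np.linalg.norm(d[:2]),np.degrees(np.arctan2(d[1],d[0])))
a=cv2.imread('pics/s7.png');cv2.imwrite('pics/s7z.png',cv2.resize(a[100:300,80:330],None,fx=3,fy=3,interpolation=cv2.INTER_CUBIC))
E
```

```text
[0.54982652 0.16610349 0.073     ]
[0.46952076 0.19887141 0.074     ] 0.0867337988103301 157.8026028503915
[0.56162824 0.07940784 0.074     ] 0.08749523573136775 -82.24808068595131
[0.62879784 0.130902   0.074     ] 0.0864616339546259 -24.024938162148835
[0.53255617 0.12457013 0.084     ] 0.044980940999402586 -112.57846266998021
[0.57785907 0.13071467 0.084     ] 0.04514635021394253 -51.61619858131891
[0.52198386 0.20303007 0.088     ] 0.04624700671610036 127.01631699443989
[0.50342436 0.1597761  0.066     ] 0.04683157890119904 -172.2350508633789
```

View pics/s7z.png

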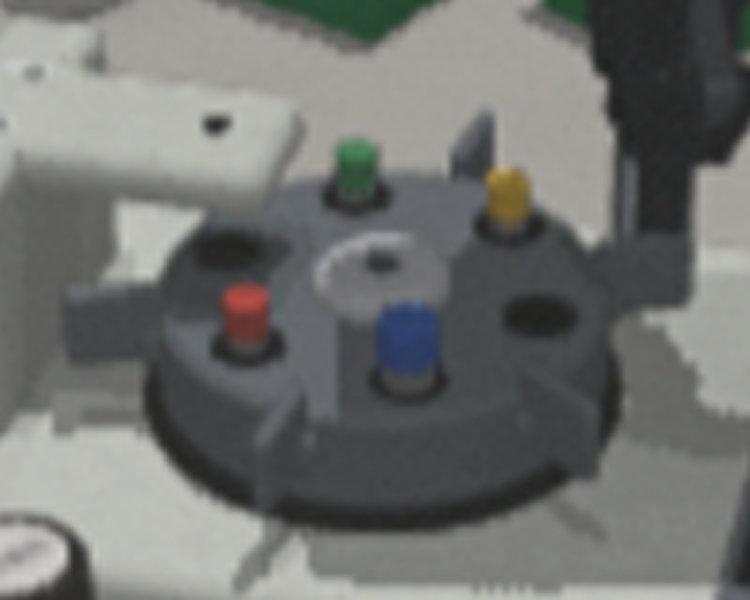

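View top.

```bash
python3 -c "
from h import *
a=cv2.cvtColor(bot.capture('top'),cv2.COLOR_RGB2BGR);cv2.imwrite('pics/t7.png',cv2.resize(a[120:290,265:425],None,fx=3.5,fy=3.5,interpolation=cv2.INTER_CUBIC))
s=bot.observe();print(s['contact_force'],s['tool_pos'])"
```

```text
[ 14.08860321 -16.77267124  -6.94798337] [0.49220871 0.10287293 0.05906353]
```

View pics/t7.png

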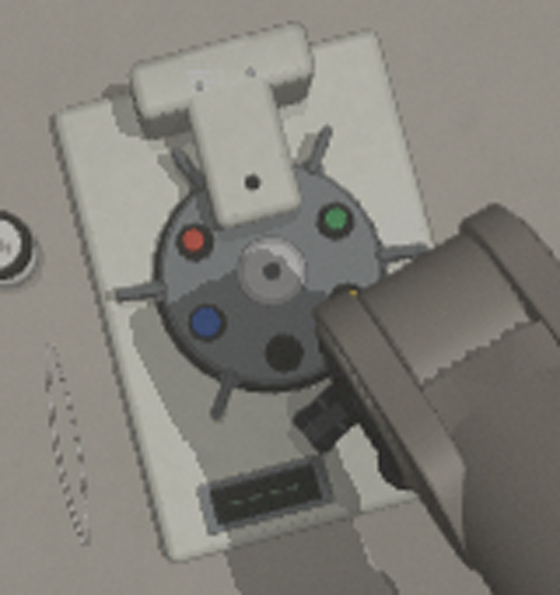

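Emit:
play_rows(
  delta_pos=[
    [0.003, 0.104, 0],
    [0.003, 0.104, 0],
    [0, 0, 0],
  ],
  rot=[
    [0, 0, -0.05],
    [0, 0, -0.05],
    [0, 0, 0],
  ],
  gripper=[0, 0, 0],
)

```text
time_s: 8.15
tool_pos: [0.4955, 0.1009, 0.0589]
tcp_rot: [0.005, 0.927, 0.376, 0.003]
contact_force: [8.6, -10.7, -4.7]
gripper_width: -0.002
```

Emit:
play_rows(
  delta_pos=[
    [0.003, 0.104, 0],
    [0.003, 0.104, 0],
    [0, 0, 0],
  ],
  rot=[
    [0, 0, -0.05],
    [0, 0, -0.05],
    [0, 0, 0],
  ],
  gripper=[0, 0, 0],
)

```text
time_s: 8.45
tool_pos: [0.499, 0.0991, 0.0588]
tcp_rot: [0.003, 0.906, 0.423, 0.002]
contact_force: [5.0, -5.0, -2.2]
gripper_width: 0.001
```

```bash
python3 look.py 8; python3 -c "
from h import *
a=cv2.imread('pics/w8.png');cv2.imwrite('pics/w8z.png',a[:340,100:560])"
```

```text
8.45 [0.49898618 0.09906794 0.05879131] [0.00265949 0.90605414 0.42315023 0.0016433 ] [ 5.00216594 -5.02235818 -2.23045275] -1.2038682074549165
```

View pics/w8z.png

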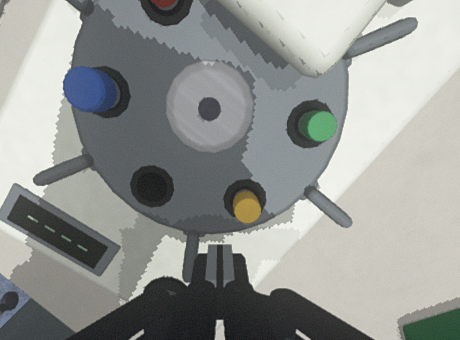

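Emit:
play_rows(
  delta_pos=[
    [0.003, -0.104, 0],
    [0.003, -0.104, 0],
    [0.003, -0.104, 0],
    [0.003, -0.104, 0],
    [0.003, -0.104, 0],
    [0.003, -0.104, 0],
    [0, 0, 0],
  ],
  rot=[
    [0, 0, 0.05],
    [0, 0, 0.05],
    [0, 0, 0.05],
    [0, 0, 0.05],
    [0, 0, 0],
    [0, 0, 0],
    [0, 0, 0],
  ],
  gripper=[0, 0, 0, 0, 0, 0, 0],
)

```text
time_s: 9.25
tool_pos: [0.4786, 0.1219, 0.0587]
tcp_rot: [-0.0, 0.943, 0.332, -0.0]
contact_force: [-0.3, 1.3, -0.4]
gripper_width: -0.001
```

```bash
python3 look.py 9; python3 -c "
from h import *
a=cv2.imread('pics/w9.png');cv2.imwrite('pics/w9z.png',cv2.resize(a[:340,100:560],None,fx=1.7,fy=1.7))"
```

```text
9.25 [0.47863544 0.12193184 0.05865028] [-3.06859969e-04  9.43293204e-01  3.31960595e-01 -2.83399332e-06] [-0.33426245  1.29547378 -0.35069864] -1.424865286077586
```

View pics/w9z.png

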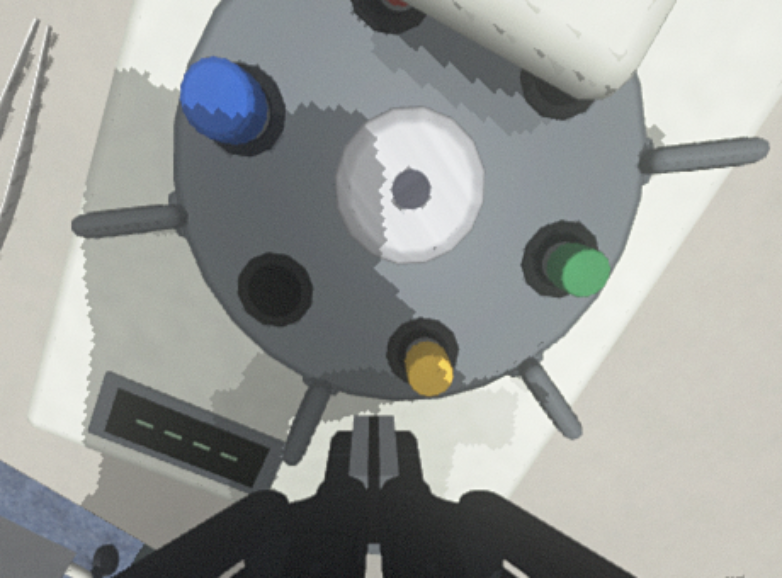

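View pics/s9.png

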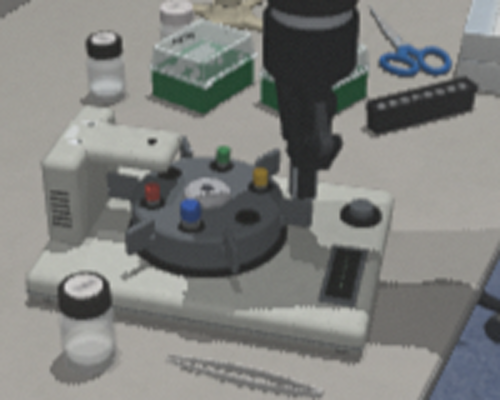

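```bash
python3 - <<'E'
from h import *
f=lambda u,v:(100+u/1.7,v/1.7)
hub=ray('wrist',*f(411,188),.073);print(hub)
for n,u,v,z in [('tabL',78,226,.074),('tabB',295,458,.074),('tabR',575,432,.074),('tabRR',765,148,.074),('yel',430,367,.084),('green',586,270,.084),('blue',213,92,.088),('well',275,289,.066)]:
    P=ray('wrist',*f(u,v),z);d=P-hub;print(n,np.linalg.norm(d[:2]),np.degrees(np.arctan2(d[1],d[0])))
E
```

```text
[0.54934337 0.16710329 0.073     ]
tabL 0.08739697906608 135.16436928755226
tabB 0.086326844016838 -164.15254451527628
tabR 0.0870658226632634 -104.78719290012513
tabRR 0.08795848997258265 -44.87043689491198
yel 0.045358677458725134 -134.18723384156186
green 0.04709222347320757 -75.03680093543511
blue 0.04801809209571802 104.87789628736624
well 0.04732124394683426 165.13282157963175
```

Emit:
play_rows(
  delta_pos=[
    [0, 0, 0],
    [0, 0, 0],
    [0, 0, 0],
  ],
  rot=[
    [0, 0, 0],
    [0, 0, 0],
    [0, 0, 0],
  ],
  gripper=[0, 0, 0],
)

```text
time_s: 9.65
tool_pos: [0.4787, 0.1218, 0.0584]
tcp_rot: [-0.0, 0.943, 0.332, -0.0]
contact_force: [0.1, -0.5, -0.3]
gripper_width: 0.001
```

```bash
python3 look.py 10; python3 -c "
from h import *
a=cv2.imread('pics/w10.png');cv2.imwrite('pics/w10z.png',cv2.resize(a[:340,100:560],None,fx=1.7,fy=1.7))"
```

```text
9.65 [0.47867178 0.12182013 0.05842035] [-1.04693520e-04  9.43168391e-01  3.32315149e-01 -1.26804066e-04] [ 0.05179822 -0.54731673 -0.32683345] -1.4248174503172284
```

View pics/w10z.png

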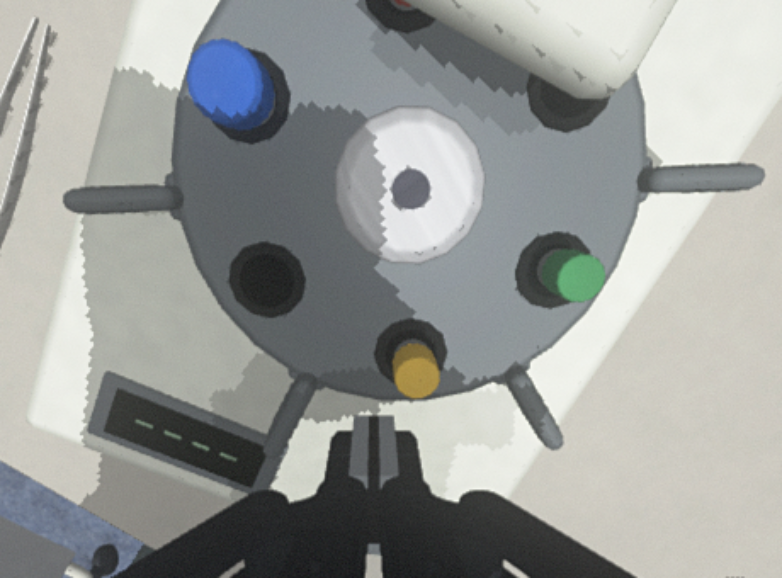

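Emit:
play_rows(
  delta_pos=[
    [0, 0, 0],
    [0, 0, 0],
    [0, 0, 0],
    [0.0, -0.1, 0],
    [0.0, -0.1, 0],
    [0.0, -0.1, 0],
    [0.0, -0.1, 0],
    [0, 0, 0],
    [0, 0, 0],
    [0, 0, 0],
  ],
  rot=[
    [0, 0, 0.06],
    [0, 0, 0.06],
    [0, 0, 0],
    [0, 0, 0.05],
    [0, 0, 0.05],
    [0, 0, 0.05],
    [0, 0, 0.05],
    [0, 0, 0],
    [0, 0, 0],
    [0, 0, 0],
  ],
  gripper=[0, 0, 0, 0, 0, 0, 0, 0, 0, 0],
)

```text
time_s: 10.75
tool_pos: [0.4715, 0.1356, 0.0585]
tcp_rot: [-0.0, 0.984, 0.178, -0.0]
contact_force: [-0.4, 0.6, -0.8]
gripper_width: -0.005
```

```bash
python3 look.py 11; python3 -c "
from h import *
a=cv2.imread('pics/w11.png');cv2.imwrite('pics/w11z.png',cv2.resize(a[:340,100:560],None,fx=1.7,fy=1.7))"
```

```text
10.75 [0.47152239 0.13562001 0.05846931] [-5.10226198e-05  9.84037274e-01  1.77962467e-01 -2.01037854e-05] [-0.42133693  0.64052318 -0.80046281] -1.7414289222404447
```

View pics/w11z.png

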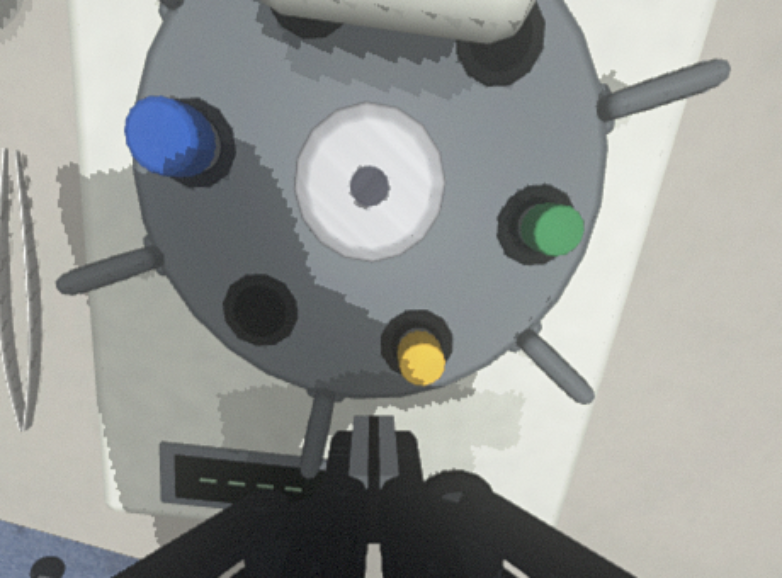

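```bash
cat > ang.py <<'E'
from h import *
def ang(hubpx,tabs,crop=(100,0,1.7)):
    f=lambda p:(crop[0]+p[0]/crop[2],crop[1]+p[1]/crop[2])
    hub=ray('wrist',*f(hubpx),.073);o=[]
    for p in tabs:
        d=ray('wrist',*f(p),.074)-hub;o.append((round(1e3*float(np.hypot(*d[:2])),1),round(float(np.degrees(np.arctan2(d[1],d[0]))),1)))
    s=bot.observe();d=s['tool_pos']-hub
    print('hub',hub,'tabs',o,'tool r,ang',np.hypot(*d[:2]),np.degrees(np.arctan2(d[1],d[0])),'yaw',np.degrees(2*np.arctan2(s['tcp_rot'][2],s['tcp_rot'][1])))
E
python3 -c "
from ang import *
ang((370,186),[(62,287),(312,472),(588,398),(726,70)])"
```

```text
hub [0.54971104 0.16586041 0.073     ] tabs [(87.9, 127.8), (86.9, -171.6), (87.5, -112.2), (88.1, -52.3)] tool r,ang 0.08384937484196867 -158.81795538314273 yaw 20.46953902265661
```

Emit:
play_rows(
  delta_pos=[
    [0.003, -0.104, 0],
    [0.003, -0.104, 0],
    [0.003, -0.104, 0],
    [0.003, -0.104, 0],
    [0, 0, 0],
    [0, 0, 0],
  ],
  rot=[
    [0, 0, 0.05],
    [0, 0, 0.05],
    [0, 0, 0.05],
    [0, 0, 0.05],
    [0, 0, 0],
    [0, 0, 0],
  ],
  gripper=[0, 0, 0, 0, 0, 0],
)

```text
time_s: 11.45
tool_pos: [0.4673, 0.1517, 0.0585]
tcp_rot: [0.0, 0.997, 0.079, -0.0]
contact_force: [1.0, 0.0, 0.8]
gripper_width: 0.002
```

```bash
python3 look.py 12; python3 -c "
from h import *
a=cv2.imread('pics/w12.png');cv2.imwrite('pics/w12z.png',cv2.resize(a[:340,100:560],None,fx=1.7,fy=1.7))"
```

```text
11.45 [0.46734376 0.15174199 0.05847371] [ 2.45569703e-05  9.96869170e-01  7.90686845e-02 -5.16555887e-06] [0.99238638 0.02064251 0.80864194] -1.9563433755449025
```

View pics/w12z.png

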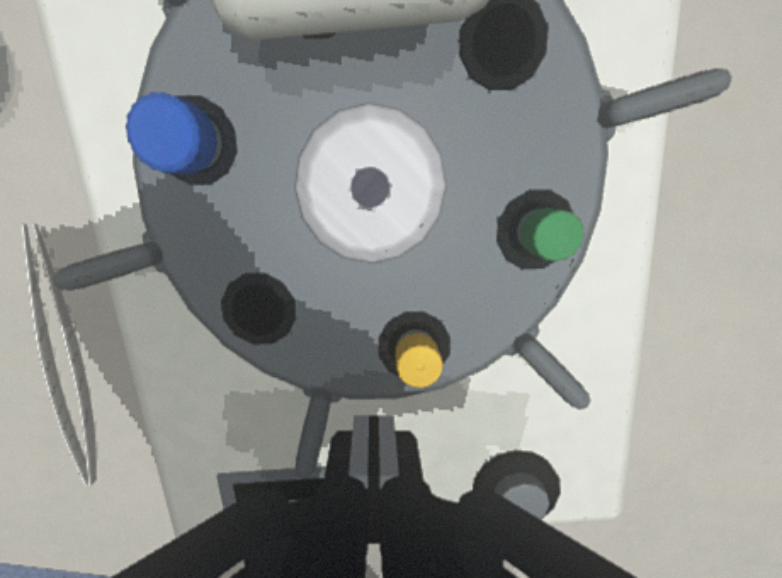

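```bash
python3 -c "
from ang import *
ang((370,186),[(62,280),(308,472),(584,402),(726,76)])"
```

```text
hub [0.54992147 0.16591568 0.073     ] tabs [(87.0, 115.2), (87.2, 176.1), (87.7, -124.7), (88.1, -64.6)] tool r,ang 0.0837615483467681 -170.09648400772087 yaw 9.019870311523718
```

Emit:
play_rows(
  delta_pos=[
    [0.003, -0.104, 0],
    [0.003, -0.104, 0],
    [0.003, -0.104, 0],
    [0, 0, 0],
    [0, 0, 0],
    [0, 0, 0],
  ],
  rot=[
    [0, 0, 0.04],
    [0, 0, 0.04],
    [0, 0, 0.04],
    [0, 0, 0],
    [0, 0, 0],
    [0, 0, 0],
  ],
  gripper=[0, 0, 0, 0, 0, 0],
)

```text
time_s: 12.15
tool_pos: [0.4662, 0.1637, 0.0584]
tcp_rot: [0.0, 1.0, 0.019, -0.0]
contact_force: [-0.0, -0.1, 0.6]
gripper_width: 0.003
```

```bash
python3 look.py 13; python3 -c "
from h import *
a=cv2.imread('pics/w13.png');cv2.imwrite('pics/w13z.png',cv2.resize(a[:340,100:560],None,fx=1.7,fy=1.7))"
```

```text
12.15 [0.4662438  0.16374997 0.05840931] [ 1.57041422e-04  9.99827669e-01  1.85633986e-02 -9.04802360e-05] [-0.03861414 -0.11061967  0.62018478] -2.091284927640134
```

View pics/w13z.png

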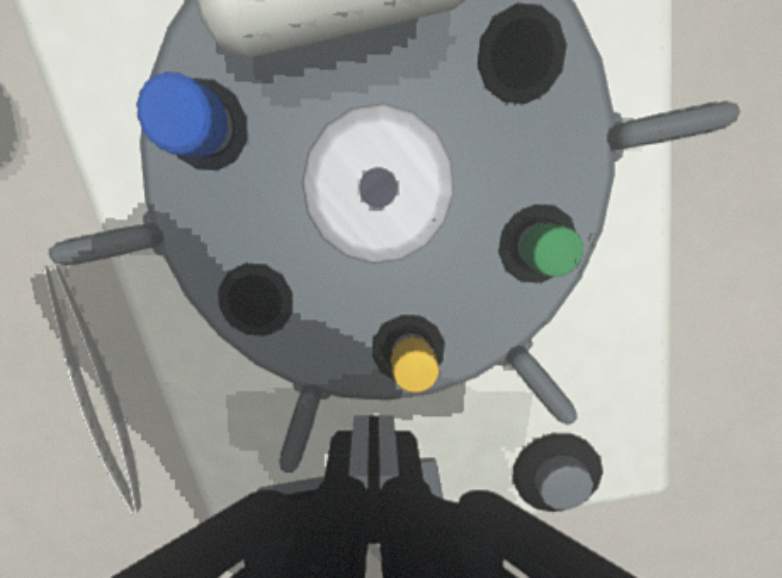

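View pics/s13.png

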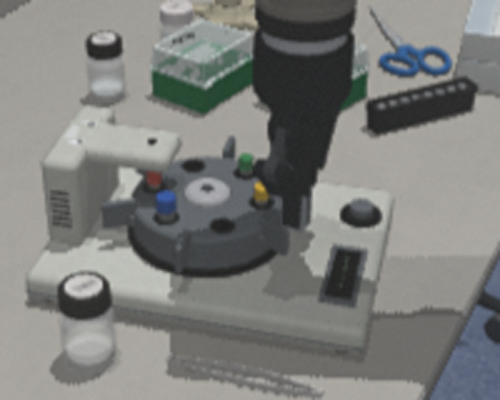

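```bash
python3 -c "
from ang import *
ang((378,186),[(56,254),(288,466),(570,416),(735,110)])"
```

```text
hub [0.54993238 0.16625837 0.073     ] tabs [(87.4, 103.5), (87.3, 163.7), (87.2, -136.3), (88.2, -76.4)] tool r,ang 0.08370726763631914 -178.3250251598113 yaw 2.1089548104721105
```

Emit:
play_rows(
  delta_pos=[
    [0, 0, -0.4],
    [0, 0, -0.4],
    [0, 0, -0.4],
    [0, 0, 0],
    [0.022, 0.302, 0],
    [0.022, 0.302, 0],
    [0.022, 0.302, 0],
    [0.022, 0.302, 0],
    [0.022, 0.302, 0],
    [0.022, 0.302, 0],
    [0.022, 0.302, 0],
    [0.022, 0.302, 0],
    [0, 0, 0],
    [0, 0, 0],
  ],
  rot=[
    [0, 0, 0],
    [0, 0, 0],
    [0, 0, 0],
    [0, 0, 0],
    [0, 0, -0.145],
    [0, 0, -0.145],
    [0, 0, -0.145],
    [0, 0, -0.145],
    [0, 0, -0.145],
    [0, 0, -0.145],
    [0, 0, -0.145],
    [0, 0, -0.145],
    [0, 0, 0],
    [0, 0, 0],
  ],
  gripper=[0, 0, 0, 0, 0, 0, 0, 0, 0, 0, 0, 0, 0, 0],
)

```text
time_s: 13.65
tool_pos: [0.5184, 0.0895, 0.1056]
tcp_rot: [-0.001, 0.827, 0.562, -0.001]
contact_force: [-0.8, 0.6, -0.3]
gripper_width: 0.001
```

```bash
python3 look.py 14; python3 -c "
from h import *
a=cv2.imread('pics/w14.png');cv2.imwrite('pics/w14z.png',cv2.resize(a[:340,100:560],None,fx=1.7,fy=1.7))"
```

```text
13.65 [0.51841279 0.08949321 0.10562245] [-7.26724754e-04  8.27130441e-01  5.62009073e-01 -7.11881195e-04] [-0.81541575  0.55022058 -0.26215268] -0.830960517081659
```

View pics/w14z.png

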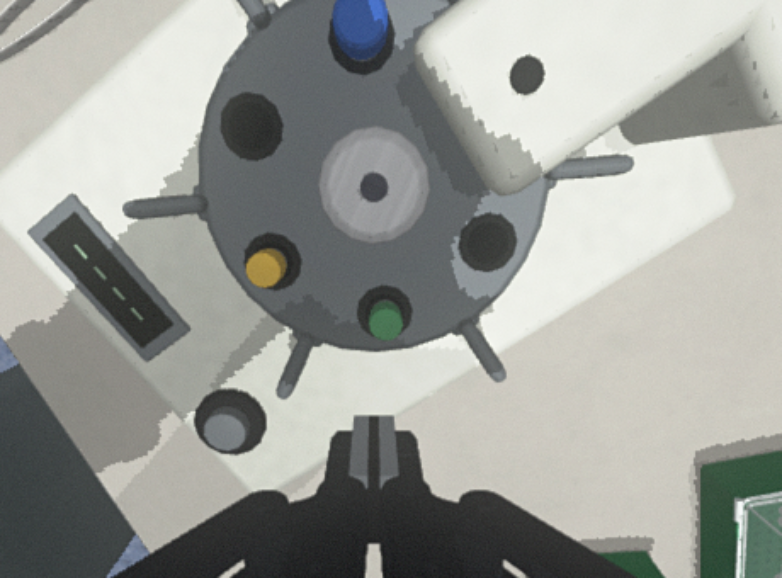

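Emit:
play_rows(
  delta_pos=[
    [0, 0, 0.36],
    [0, 0, 0.36],
    [0, 0, 0.37],
    [0, 0, 0],
    [0.003, -0.104, 0],
    [0.003, -0.104, 0],
    [0.003, -0.104, 0],
    [0.003, -0.104, 0],
    [0.003, -0.104, 0],
    [0.003, -0.104, 0],
    [0.003, -0.104, 0],
  ],
  rot=[
    [0, 0, 0],
    [0, 0, 0],
    [0, 0, 0],
    [0, 0, 0],
    [0, 0, 0.05],
    [0, 0, 0.05],
    [0, 0, 0.05],
    [0, 0, 0.05],
    [0, 0, 0.05],
    [0, 0, 0.05],
    [0, 0, 0.05],
  ],
  gripper=[0, 0, 0, 0, 0, 0, 0, 0, 0, 0, 0],
)

```text
time_s: 14.85
tool_pos: [0.4976, 0.1016, 0.0637]
tcp_rot: [0.003, 0.913, 0.409, 0.002]
contact_force: [6.9, -7.4, -1.8]
gripper_width: -0.002
```

```bash
python3 look.py 15; python3 -c "
from h import *
a=cv2.imread('pics/w15.png');cv2.imwrite('pics/w15z.png',cv2.resize(a[:340,100:560],None,fx=1.7,fy=1.7))"
```

```text
14.85 [0.49760094 0.10160989 0.06373994] [0.00308242 0.91251367 0.40902986 0.00196652] [ 6.87306127 -7.39671159 -1.83810966] -1.210344501785244
```

View pics/w15z.png

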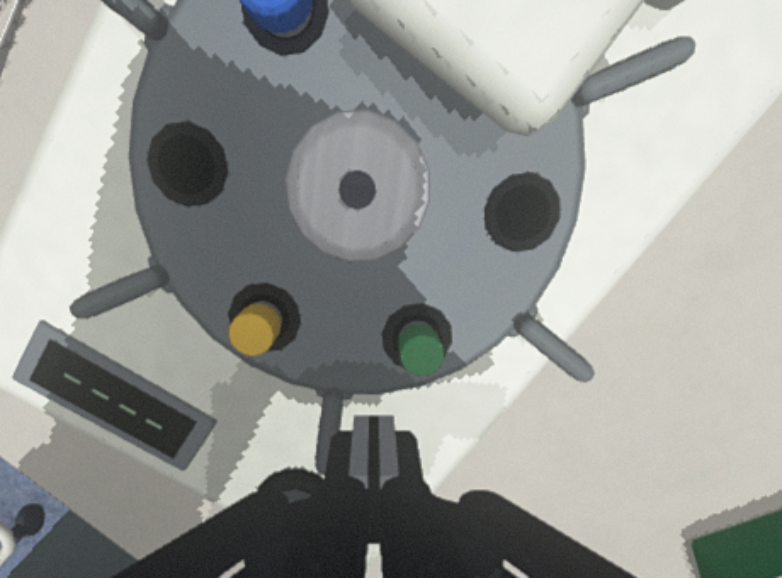

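Emit:
play_rows(
  delta_pos=[
    [0.003, -0.104, 0],
    [0.003, -0.104, 0],
    [0, 0, 0],
  ],
  rot=[
    [0, 0, 0.05],
    [0, 0, 0],
    [0, 0, 0],
  ],
  gripper=[0, 0, 0],
)

```text
time_s: 15.25
tool_pos: [0.4923, 0.1065, 0.0641]
tcp_rot: [0.003, 0.923, 0.386, 0.002]
contact_force: [1.6, -2.0, 0.3]
gripper_width: 0.0
```

Emit:
play_rows(
  delta_pos=[
    [0.003, -0.104, 0],
    [0, 0, 0],
  ],
  rot=[
    [0, 0, 0.05],
    [0, 0, 0],
  ],
  gripper=[0, 0],
)

```text
time_s: 15.45
tool_pos: [0.4872, 0.1129, 0.0639]
tcp_rot: [0.001, 0.931, 0.364, 0.001]
contact_force: [1.2, -2.3, 1.5]
gripper_width: -0.003
```

Emit:
play_rows(
  delta_pos=[
    [0.003, -0.104, 0],
    [0, 0, 0],
  ],
  rot=[
    [0, 0, 0],
    [0, 0, 0],
  ],
  gripper=[0, 0],
)

```text
time_s: 15.65
tool_pos: [0.4837, 0.1175, 0.0636]
tcp_rot: [-0.0, 0.931, 0.365, 0.001]
contact_force: [1.0, 0.4, 0.3]
gripper_width: -0.002
```

Emit:
play_rows(
  delta_pos=[
    [0, -0.104, 0],
    [0, -0.104, 0],
    [0.003, -0.104, 0],
    [0.003, -0.104, 0],
    [0.003, -0.104, 0],
    [0.003, -0.104, 0],
    [0.003, -0.104, 0],
    [0, 0, 0],
    [0, 0, 0],
    [0, 0, 0],
  ],
  rot=[
    [0, 0, 0.08],
    [0, 0, 0.08],
    [0, 0, 0.07],
    [0, 0, 0.06],
    [0, 0, 0.05],
    [0, 0, 0.05],
    [0, 0, 0.05],
    [0, 0, 0],
    [0, 0, 0],
    [0, 0, 0],
  ],
  gripper=[0, 0, 0, 0, 0, 0, 0, 0, 0, 0],
)

```text
time_s: 16.65
tool_pos: [0.4679, 0.142, 0.0624]
tcp_rot: [-0.0, 0.988, 0.153, -0.001]
contact_force: [0.0, -0.2, -0.4]
gripper_width: 0.001
```

```bash
python3 look.py 16; python3 -c "
from h import *
a=cv2.imread('pics/w16.png');cv2.imwrite('pics/w16z.png',cv2.resize(a[:340,100:560],None,fx=1.7,fy=1.7))"
```

```text
16.65 [0.46787229 0.14196903 0.06243905] [-1.54377605e-04  9.88150720e-01  1.53483621e-01 -9.53501294e-04] [ 0.02098343 -0.20877659 -0.36045522] -1.777055590756533
```

View pics/w16z.png

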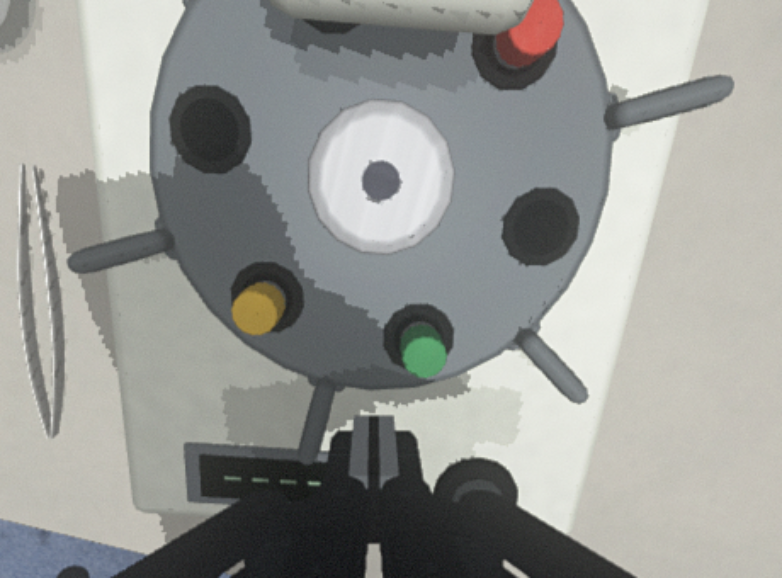

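Emit:
play_rows(
  delta_pos=[
    [0.003, -0.104, 0],
    [0.003, -0.104, 0],
    [0.003, -0.104, 0],
    [0.003, -0.104, 0],
    [0.003, -0.104, 0],
    [0, 0, 0],
    [0, 0, 0],
    [0, 0, 0],
  ],
  rot=[
    [0, 0, 0.05],
    [0, 0, 0.05],
    [0, 0, 0.05],
    [0, 0, 0.05],
    [0, 0, 0.05],
    [0, 0, 0],
    [0, 0, 0],
    [0, 0, 0],
  ],
  gripper=[0, 0, 0, 0, 0, 0, 0, 0],
)

```text
time_s: 17.55
tool_pos: [0.4651, 0.1618, 0.0628]
tcp_rot: [0.0, 1.0, 0.029, -0.0]
contact_force: [-0.1, 0.3, 0.3]
gripper_width: 0.001
```

```bash
python3 look.py 17; python3 -c "
from h import *
a=cv2.imread('pics/w17.png');cv2.imwrite('pics/w17z.png',cv2.resize(a[:340,100:560],None,fx=1.7,fy=1.7))"
```

```text
17.55 [0.46510749 0.16181304 0.06275896] [ 1.36221710e-04  9.99591027e-01  2.85957833e-02 -2.02707479e-04] [-0.14512637  0.34619821  0.26524963] -2.0479140466471475
```

View pics/w17z.png

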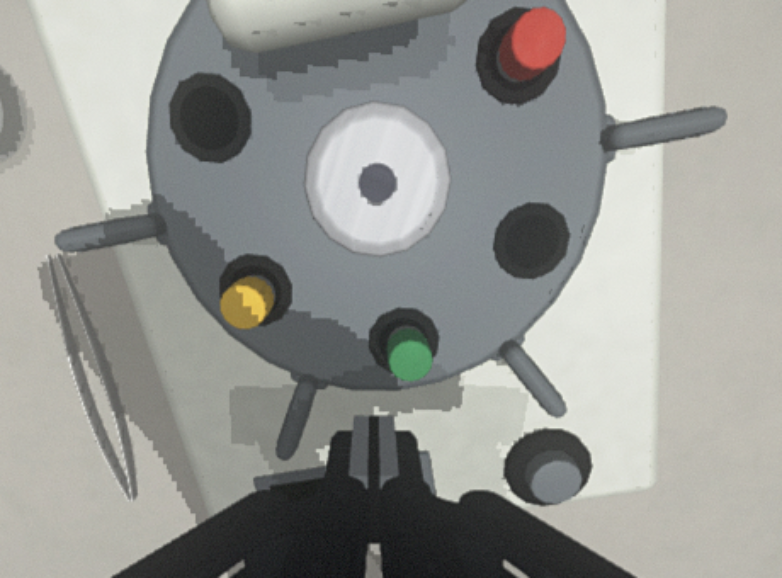

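View pics/s17.png

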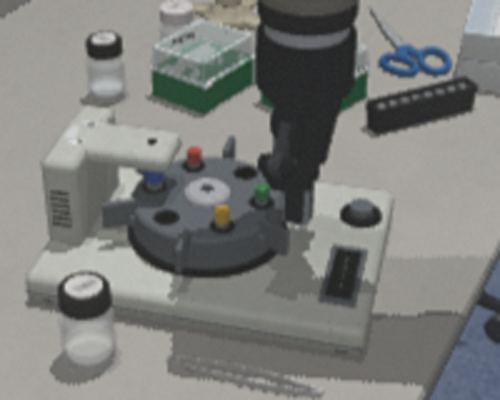

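```bash
python3 -c "
from ang import *
ang((377,182),[(60,241),(286,455),(560,412),(723,117)])
f=lambda u,v:(100+u/1.7,v/1.7)
print('key',ray('wrist',*f(556,481),.043),'collar',ray('wrist',*f(547,467),.033))"
```

```text
hub [0.54975998 0.16622389 0.073     ] tabs [(87.9, 103.3), (87.4, 164.1), (88.0, -136.5), (88.4, -76.6)] tool r,ang 0.0846857676496699 -177.02470656973267 yaw 3.253405852508044
key [0.43996319 0.0868164  0.043     ] collar [0.43985092 0.08692941 0.033     ]
```

Emit:
play_rows(
  delta_pos=[
    [0, 0, -0.4],
    [0, 0, -0.4],
    [0, 0, -0.2],
    [-0.195, 0.458, 0],
    [-0.195, 0.458, 0],
    [-0.195, 0.458, 0],
    [-0.195, 0.458, 0],
    [0, 0, 0.3],
    [0, 0, 0.3],
    [0, 0, 0],
    [0, 0, 0],
  ],
  rot=[
    [0, 0, 0],
    [0, 0, 0],
    [0, 0, 0],
    [0, 0, 0],
    [0, 0, 0],
    [0, 0, 0],
    [0, 0, 0],
    [0, 0, 0],
    [0, 0, 0],
    [0, 0, 0],
    [0, 0, 0],
  ],
  gripper=[0, 0, 0, 0, 0, 0, 0, 0, 0, 0, 0],
)

```text
time_s: 18.75
tool_pos: [0.4378, 0.0883, 0.0782]
tcp_rot: [-0.0, 1.0, 0.029, -0.001]
contact_force: [0.6, -0.8, -0.2]
gripper_width: -0.001
```

```bash
python3 look.py 18; python3 -c "
from h import *
a=cv2.cvtColor(bot.capture('top'),cv2.COLOR_RGB2BGR);cv2.imwrite('pics/t18.png',cv2.resize(a[120:290,265:425],None,fx=3,fy=3,interpolation=cv2.INTER_CUBIC))
b=cv2.imread('pics/s18.png');cv2.imwrite('pics/s18z.png',cv2.resize(b[100:350,150:450],None,fx=2.3,fy=2.3,interpolation=cv2.INTER_CUBIC))
p=bot.observe()['tool_pos']
for dz in (0,.01,.025): print(proj('scene',p-[0,0,dz]))
print(proj('scene',[.438,.0866,.043]))
"
```

```text
18.75 [0.43780004 0.08834727 0.07821219] [-2.97706584e-04  9.99568499e-01  2.93625965e-02 -7.51648352e-04] [ 0.60910211 -0.77674966 -0.23215061] -1.8721132033056724
[388.77261965 197.58390452]
[388.43899145 201.45317373]
[387.94590642 207.1717511 ]
[388.09356826 211.0638097 ]
```

View pics/w18.png

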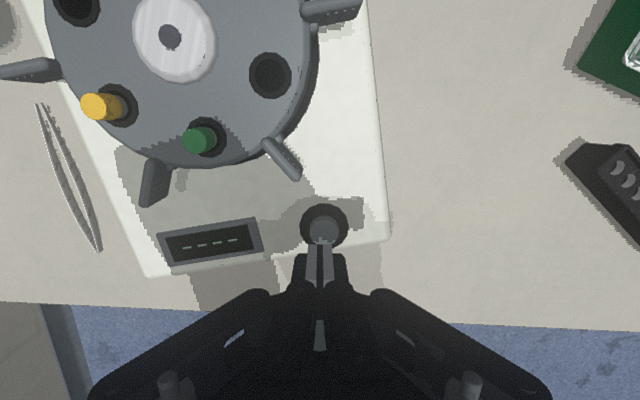

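View pics/s18z.png

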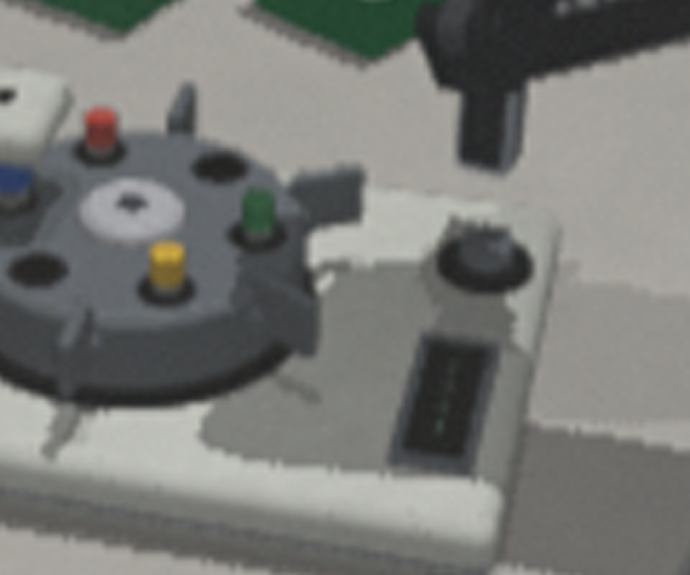

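View pics/t18.png

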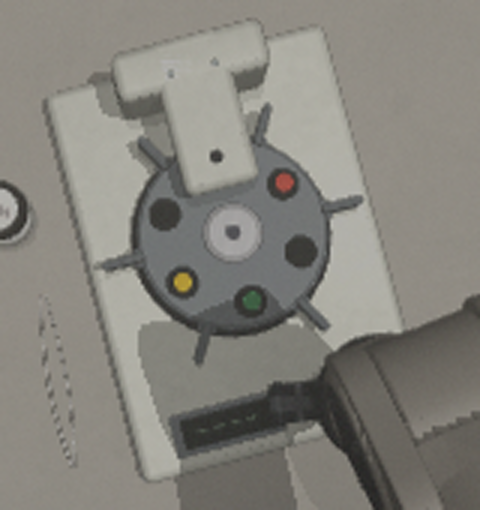

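Emit:
play_rows(
  delta_pos=[
    [0, 0, 0.25],
    [0, 0, 0.25],
    [0, 0, 0.15],
    [0, 0, 0.1],
    [0, 0, 0],
    [0, 0, 0],
  ],
  rot=[
    [0, 0, 0],
    [0, 0, 0],
    [0, 0, 0],
    [0, 0, 0],
    [0, 0, 0],
    [0, 0, 0],
  ],
  gripper=[0, 0, 0, 0, 0, 0],
)

```text
time_s: 19.5
tool_pos: [0.4382, 0.0873, 0.0488]
tcp_rot: [-0.0, 1.0, 0.028, -0.0]
contact_force: [-0.4, -2.0, 0.0]
gripper_width: -0.004
```

```bash
python3 look.py 19; python3 -c "
from h import *
b=cv2.imread('pics/s19.png');cv2.imwrite('pics/s19z.png',cv2.resize(b[100:350,150:450],None,fx=2.3,fy=2.3,interpolation=cv2.INTER_CUBIC))"
```

```text
19.5 [0.43824642 0.08730422 0.04883772] [-1.08781570e-05  9.99595559e-01  2.84379628e-02 -3.54837692e-05] [-0.41414258 -1.98702786  0.00665267] -1.8954406789155378
```

View pics/w19.png

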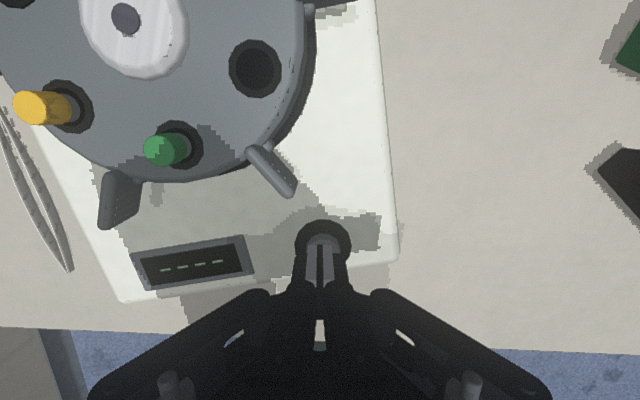

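View pics/s19z.png

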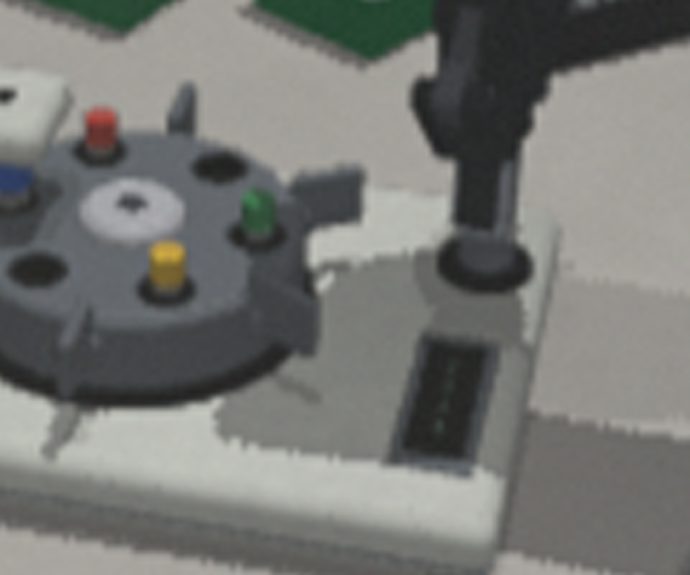

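Emit:
play_rows(
  delta_pos=[
    [0, 0, 0.03],
    [0, 0, 0.03],
    [0, 0, 0.03],
    [0, 0, 0.03],
    [0, 0, 0],
  ],
  rot=[
    [0, 0, 0],
    [0, 0, 0],
    [0, 0, 0],
    [0, 0, 0],
    [0, 0, 0],
  ],
  gripper=[0, 0, 0, 0, 0],
)

```text
time_s: 20.1
tool_pos: [0.438, 0.0872, 0.0439]
tcp_rot: [0.0, 1.0, 0.028, -0.0]
contact_force: [0.0, 0.3, 0.0]
gripper_width: -0.002
```

Emit:
play_rows(
  delta_pos=[
    [0, 0, 0.03],
    [0, 0, 0.03],
    [0, 0, 0],
  ],
  rot=[
    [0, 0, 0],
    [0, 0, 0],
    [0, 0, 0],
  ],
  gripper=[0, 0, 0],
)

```text
time_s: 20.4
tool_pos: [0.4383, 0.0873, 0.0417]
tcp_rot: [-0.0, 1.0, 0.028, 0.0]
contact_force: [-0.5, 0.8, 1.8]
gripper_width: -0.0
```

Emit:
play_rows(
  delta_pos=[
    [0, 0, 0.03],
    [0, 0, 0.03],
    [0, 0, 0.03],
    [0, 0, 0],
  ],
  rot=[
    [0, 0, 0],
    [0, 0, 0],
    [0, 0, 0],
    [0, 0, 0],
  ],
  gripper=[0, 0, 0, 0],
)

```text
time_s: 20.8
tool_pos: [0.4383, 0.0873, 0.0381]
tcp_rot: [0.0, 1.0, 0.028, 0.0]
contact_force: [-0.2, 0.4, 3.1]
gripper_width: -0.004
```

Emit:
play_rows(
  delta_pos=[
    [0, 0, 0.03],
    [0, 0, 0.03],
    [0, 0, 0],
  ],
  rot=[
    [0, 0, 0],
    [0, 0, 0],
    [0, 0, 0],
  ],
  gripper=[0, 0, 0],
)

```text
time_s: 21.1
tool_pos: [0.4384, 0.0873, 0.0374]
tcp_rot: [0.0, 1.0, 0.028, 0.0]
contact_force: [-4.7, -0.6, 17.3]
gripper_width: 0.001
```

Emit:
play_rows(
  delta_pos=[
    [0, 0, -0.06],
    [0, 0, -0.1],
    [0, 0, -0.2],
    [0, 0, -0.4],
    [0, 0, -0.6],
    [0, 0, -0.6],
    [0, 0, -0.6],
    [0, 0, -0.6],
    [-0.3, 0.5, -0.6],
    [-0.3, 0.6, -0.2],
    [-0.3, 0.6, 0],
    [0, 0, 0],
    [0, 0, 0],
  ],
  rot=[
    [0, 0, 0],
    [0, 0, 0],
    [0, 0, 0],
    [0, 0, 0],
    [0, 0, 0],
    [0, 0, 0],
    [0, 0, 0],
    [0, 0, 0],
    [0, 0, 0],
    [0, 0, 0],
    [0, 0, 0],
    [0, 0, 0],
    [0, 0, 0],
  ],
  gripper=[0, 0, 0, 0, 0, 0, 0, 0, 0, 0, 0, 0, 0],
)

```text
time_s: 22.4
tool_pos: [0.4059, 0.0171, 0.1941]
tcp_rot: [-0.0, 1.0, 0.028, 0.0]
contact_force: [-0.3, 1.9, -1.2]
gripper_width: 0.002
```

```bash
python3 look.py 20; python3 -c "
from h import *
a=cv2.cvtColor(bot.capture('top'),cv2.COLOR_RGB2BGR)
t=cv2.resize(a[120:290,245:425],None,fx=3,fy=3,interpolation=cv2.INTER_CUBIC);cv2.imwrite('pics/t20.png',t)
b=cv2.imread('pics/s20.png');cv2.imwrite('pics/s20z.png',cv2.resize(b[100:390,0:400],None,fx=2,fy=2,interpolation=cv2.INTER_CUBIC))"
```

```text
22.4 [0.40586584 0.01713515 0.19409112] [-1.74837915e-04  9.99617752e-01  2.76463137e-02  6.91447252e-07] [-0.2504263   1.90673098 -1.18975106] -1.6187826139163453
```

View pics/t20.png

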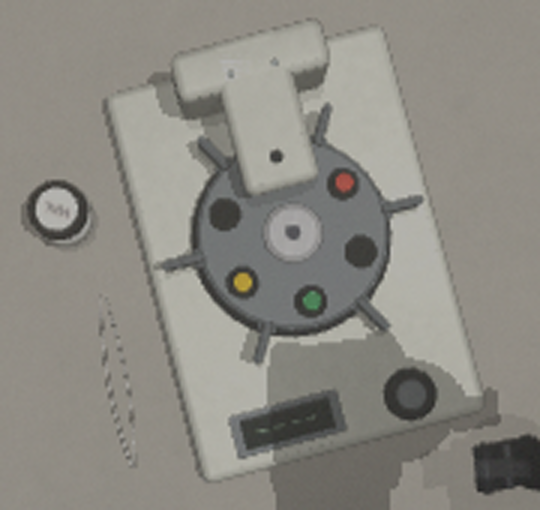

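View pics/s20z.png

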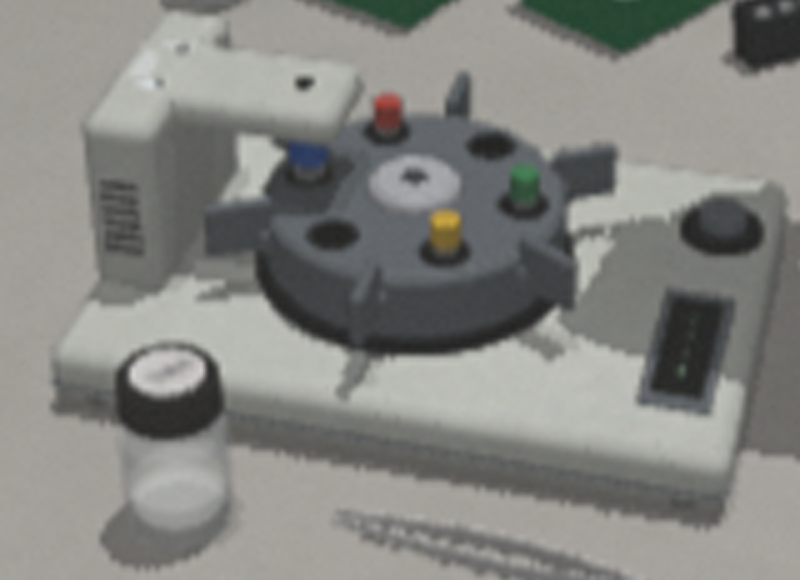

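View pics/w20.png

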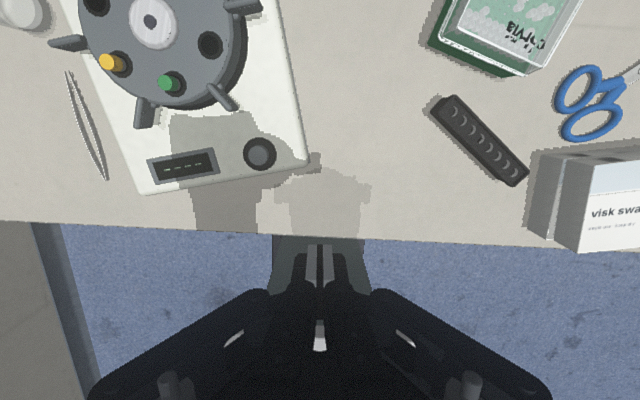

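```bash
python3 -c "
from cell import bot
print(bot.observe()['contact_force']); print(bot.sign_off())"
```

```text
[ 0.20838696 -0.55517172 -0.64790363]
the job is handed in; nothing more can be done
None
```

The job is done and handed in at about 22.5 s. The wide-capped vial is under the optical head, and the read key was pressed fully down once and came back up.

- **Vial:** It is the blue-capped one, whose cap covered 48 pixels in the top view against 23 to 31 for the others. It started two wells anticlockwise of the read spot.
- **Turret:** I pushed the tabs clockwise with the closed fingertips, one click at a time. After the second click the tabs measured within about 1° of the home angles. The final pictures show the vial under the head and the tubes in their wells.
- **Key:** The fingertips moved it about 5 mm (arm height 42.5 mm down to 37.4 mm) until it hit its stop, then let it go. The last pictures show it up.
- **Surroundings:** I saw no change to the jar or the tweezers. The robot was touching nothing when I handed in, with readings under 1 N.

Four things did not go as expected:
- **Turret force:** Each click needed much more push at the start than the 2 to 4 N stated. The last reading before it gave way was about 21 N on the first click and about 10 N on the second. After that it turned with 1 to 3 N. I did not find out why.
- **Key force:** The last step reached about 17 N against the key's stop before I released it, which is firmer than the 4 N it needs.
- **Fingertip height:** The pictures and the contact with the key put the closed fingertips about level with the tool point, not 25 mm ahead of it. I set heights from what I saw and felt.
- **Camera positions:** The three cameras differed by up to about 10 mm on where the turret sits.

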